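# Fit the washer and hold the snap ring open at the trolley axle's groove

## Robot

A 7-joint arm with a two-finger parallel gripper is mounted at the origin on the work surface. World frame = base frame: x ahead of the robot, y to its left, z up, the work surface at z = 0. Lengths are in m, angles in rad, forces in N, time in s.
With the tool pointing down it reaches from about 0.4 to 0.85 m from the base axis. Payload 4.5 kg.
Tool frame: the origin (TCP) lies at the very end of the fingers, on their centre line; the grasp point (between the pads) lies 19 mm behind it; z points along the fingers, y is the line along which they close (so a half turn about z gives the same grasp; the last joint's range is limited). The gripper opens to 88 mm and grips with 3 to 60 N. Pads are 18 mm wide; open, the fingers measure 123 mm over their backs; the gripper's body (75 mm by 187 mm) begins 45 mm behind the grasp point.
Start: joints at [-1.145, 0.689, -0.195, 1.565, 0.157, 0.902, -0.215], TCP at [0.239, 0.578, 0.239] pointing down, gripper open.
Joint ranges: [-3.01, 3.01], [-0.46, 2.08], [-1.47, 1.51], [0.13, 2.56], [-1, 4.14], [0.04, 2.09], [-2.66, 2.66]. Speed limits (rad/s): [2.57, 2.57, 3.14, 3.14, 3.14, 3.14, 3.14].

## Interface

Orientations are given as a unit quaternion [x, y, z, w].
In Python, from plant import r, eyes, nets gives the robot as it stands.
- The arm moves only by the shell command python3 -m pendant 'ROWS' [FORCE]. ROWS is JSON, a list of rows, each an object of numbers: "claw": the opening, from 0 (shut) to 1 (fully open); "dx", "dy", "dz": the shift along the world's x, y, z in mm; "twist": the turn about the world's z in rad. In form: [{"claw": .., "dx": .., "dy": .., "dz": .., "twist": ..}, ...]. A call has 1 to 8 rows; each row is the pose to reach, as a shift and turn from the pose commanded when the call began; what a row does not reach only later rows make up. A row lasts 1/10 s, in which the tool goes at most 50 mm and 8.59 degrees, less where a joint would pass 70% of its speed; a pose out of reach is approached as far as the arm can. A call with a gripper value outside its range is refused whole. The fingers move at their own pace and stop on an object; FORCE is the grip in N (left out, the last holds). Time passes only in rows, so rows that repeat a pose let the fingers close. It gives the time, the measured TCP pose, the force, the opening and the grip force at its end, in the units of the state.
- r.get_state(): the state, without advancing time (a new reading comes with each control period).
- eyes.snapshot(name): name is "scene" or "top"; returns (picture, depth): 480x640x3 uint8, blue, green, red; 480x640 float32, m along the optical axis (not along the pixel's ray), 0 where there is no reading.
- eyes.camera_info(name): a dict with "K" (3x3 intrinsics, pixels), "world_to_cam" (4x4, takes a point from world to camera coordinates). Camera axes: x right, y down, z forward; pixel columns grow to the right and rows downward; lengths in m; the calibration is good to about 2 mm. A picture is of the moment at which its call begins. camera_info takes no time and is no camera call.
- r.finish_job(): hands the job in; it is judged then, once.
Trained networks look in the newest picture that a camera, given by its name, has taken for a name from the list of things; names that differ only in an ending like _2 or _b are one class to them, and where a whole thing is asked for, a point or a joint stands for the part that bears it (a point fixed in the world has none). Each returns a list of dicts, best first, with "confidence" (0 to 1); they miss things now and then, are a little off and sometimes report something else, mostly with a low value. They report only what shows in the picture. A call takes as long as a camera call. They do not tell look-alikes from the thing itself.
- nets.spot_in(camera, query): "box" ([left, top, width, height] as shares, 0 to 1, of the picture: columns of its width, rows of its height, round what is visible of it).
- nets.place_of(camera, query): "position" ([column, row] as shares, 0 to 1, of the picture: columns of its width, rows of its height: a listed point, or the origin of a listed thing).
The state is a dict: "clock": time; "q": joint angles; "qd": joint speeds; "joint_torque": joint torques, N m; "tool_pos": TCP position; "eef_rot": TCP orientation; "contact_force": force on the tool from outside, world axes, zero at the start; "moment": the same for the moment, N m; "opening": opening from 0.0 (shut) to 1.0 (fully open); "finger_force": force on a finger pad.
Only numpy, scipy, OpenCV 4.12 (cv2) and the standard library are available. Lean on these libraries where they do the work, as an engineer would, in place of code of your own. Each camera call takes 0.05 s, during which the arm holds its last target. There are 200 camera calls.

## Task

The mould trolley's wheel lies on its stub axle on the bench. Put the white thrust washer over the stub so that it lies flat on the wheel hub, then take the snap-ring pliers from the tool block, put their tips into the gap of the snap ring, squeeze the handles to spread it, and slide the spread ring down over the stub until it lies level against the washer, at the groove. Touch the ring only with the pliers, leave the other things where they are, and finish still squeezing the pliers, holding the ring spread open at the groove: do not let it snap in.

Things in the scene. Friction and masses are not known exactly. Their poses are not given: they have to be found in the camera images.
- axle_groove (a point): Middle of the ring groove (31 mm diameter, 6 mm tall) in the fixed vertical steel stub axle (34 mm diameter), on its axis, 71 mm above the bench; z up. A trolley wheel (140 mm across) lies flat on it and can turn. The wheel's hub face (62 mm across) lies 9 mm below this point; with the washer on it, the washer's upper face is level with the groove's lower edge, 3 mm below this point.
- axle_top (a point): Top centre of the stub, 96 mm above the bench, 25 mm above axle_groove. The topmost 6 mm taper from 34 to 26 mm in diameter.
- washer_centre (a point): Centre of the white nylon thrust washer lying flat on the bench: 58 mm outside, 38 mm bore, 6 mm thick, about 20 g. The point is half-way up its thickness, in the middle of the bore. z is its axis.
- ring_centre (a point): Centre of the dark C-shaped snap ring lying flat on the bench: 45 mm across, 4 mm thick, 30 g, square ends without eyes either side of the gap. The point (half-way up) is where the axle's axis should pass when the ring is spread. x points from the gap across to the ring's back, y across the gap, z up. Clear opening 32 mm relaxed; at full spread it clears the stub by about 1.5 mm all round.
- ring_gap (a point): Middle of the ring's gap, 20 mm from ring_centre towards the gap, half-way up the ring; same axes. The closed plier tips go in here from above: the gap is about 15 mm wide (y), the closed tips 10 mm wide (y) and 5 mm along x, and they take hold within 2 mm of this point. The ends of the ring are 11 mm long along x.
- ring_left (a joint): How far one arm of the ring is spread (rad): 0 relaxed, about 0.25 when the pliers are at their stop; the other arm does the same. At full spread each end presses on its plier tip with about 7 N, and that pressure carries the ring.
- pliers_grip (a point): Point between the two handles of the snap-ring pliers where they are squeezed, 132 mm above the tips. The pliers (155 mm long, 210 g) stand in the tool block, tips down. y runs from handle to handle, z up. Here they are 60 mm wide over both handles at rest, 30 mm at the stop; 12 mm thick along x. The handles end 23 mm above this point, 66 mm wide over both. Half a turn is the same.
- pliers_left (a joint): How far each handle is squeezed (rad): 0 at rest, tips closed; 0.21 at the stop, tips fully spread. Squeezing the handles spreads the tips; a spring closes them. They stay closed under about 6 N on each handle; with the ring on them the stop is reached at 15 to 20 N on each (more does no harm). Held lightly, or no narrower than at rest, the pliers lift straight up out of the block.
- pliers_tip (a point): Point between the plier tips, at their lower end when fully spread; closed, the tips reach 2.5 mm lower. They spread along y; axes as pliers_grip. Each tip is 3.5 mm tall; above it a shoulder (20 mm wide over both when closed) comes to rest on the ring's end when the tip is fully in the gap. While spreading, the tips rise about 2 mm and lift the ring with them.
- block: Fixed wooden tool block, 75 x 95 mm, 58 mm tall, with the slot in which the pliers stand, their lap joint resting on its top and the tips 9 mm above the bench. Origin at the centre of its underside.
- grease_tin: Round aluminium tin 56 mm across, 45 mm tall. Leave it where it is.
- plaster_bowl: Black rubber plaster bowl, 110 mm across, 55 mm tall. Leave it where it is.
- spatula: Spatula 250 mm long with a wooden handle, lying on the bench. Leave it where it is.
- rosette: Round white plaster rosette, 100 mm across, 22 mm tall. Leave it where it is.
There are look-alikes about, which are no part of the job. Leave any red look-alike of the part that bears pliers_grip alone. Of the things shaped like the part that bears washer_centre, the white one is meant.

How it is judged:
By the outcome, as a careful person would: the job done as asked, in the order asked, and still so for the second after the job is handed in, while the arm keeps its last pose, push and grip.
It also fails if it takes over 64 s, if anything falls off the work surface, if the arm or the gripper's body presses on something with over 40 N, if the wrist force passes 120 N, or if a joint passes its speed limit or range.

## Working session

There is one attempt and no reset: what is moved stays moved. The work goes in short steps, Python scripts to look and compute and a shell command to move; the robot and the scene stay as the last step left them, time stands still between calls to the robot, and variables do not carry over. Pictures are saved under pics/ and viewed, at most 10 in all, crops included, and the job is handed in when it is done.

```bash
ls; mkdir -p pics; cat > h.py <<'E'
import numpy as np, cv2
from plant import r, eyes, nets
def info(c):
    i=eyes.camera_info(c); return np.array(i["K"]),np.array(i["world_to_cam"])
def ray(c,u,v):
    K,T=info(c); R=T[:3,:3]; o=-R.T@T[:3,3]; return o,R.T@np.linalg.inv(K)@np.array([u,v,1.])
def at_z(c,u,v,z):
    o,d=ray(c,u,v); return o+d*(z-o[2])/d[2]
def cloud(c,depth):
    K,T=info(c); v,u=np.mgrid[:480,:640]; P=np.stack([(u-K[0,2])/K[0,0]*depth,(v-K[1,2])/K[1,1]*depth,depth],-1)
    return (P-T[:3,3])@T[:3,:3]
def proj(c,p):
    K,T=info(c); q=K@(T[:3,:3]@np.array(p)+T[:3,3]); return q[:2]/q[2]
E
python3 - <<'E'
from h import *
for c in("scene","top"):
    im,d=eyes.snapshot(c); cv2.imwrite(f"pics/{c}0.png",im); np.save(f"pics/{c}0.npy",d)
    K,T=info(c); print(c,K[0,0],(-T[:3,:3].T@T[:3,3]).round(3),T[:3,:3].round(2).tolist())
    for n in ["axle_top","washer_centre","ring_centre","ring_gap","pliers_grip","pliers_tip","block"]:
        print(n,[(np.round(np.array(x["position"])*[640,480],1).tolist(),round(x["confidence"],2)) for x in nets.place_of(c,n)])
s=r.get_state(); print(s["clock"],s["tool_pos"],s["eef_rot"],s["opening"])
E
```

```text
pics
scene 452.4877209187722 [ 1.117 -0.155  0.888] [[0.22, 0.97, 0.01], [0.81, -0.18, -0.57], [-0.55, 0.13, -0.83]]
axle_top [([332.6, 260.0], 0.96)]
washer_centre [([233.0, 236.1], 0.78), ([195.6, 259.1], 0.49)]
ring_centre [([287.7, 230.0], 0.53)]
ring_gap [([285.1, 221.8], 0.58)]
pliers_grip [([444.9, 192.2], 0.98), ([421.5, 174.0], 0.59)]
pliers_tip [([432.3, 224.9], 0.87), ([433.1, 184.1], 0.66)]
block [([428.3, 234.7], 0.84)]
top 441.1650144793231 [ 0.393 -0.034  0.932] [[-0.11, -0.99, -0.0], [-0.97, 0.11, -0.21], [0.21, -0.02, -0.98]]
axle_top [([299.5, 208.1], 0.95)]
washer_centre [([400.2, 287.8], 0.88), ([439.6, 263.4], 0.84), ([136.5, 210.7], 0.52)]
ring_centre [([339.6, 292.1], 0.59), ([297.1, 211.2], 0.45)]
ring_gap [([175.4, 272.2], 0.54), ([337.4, 300.1], 0.44), ([136.2, 212.1], 0.27)]
pliers_grip [([151.4, 260.8], 0.62)]
pliers_tip [([176.2, 351.3], 0.84), ([176.6, 274.6], 0.55)]
block [([177.2, 273.8], 0.78)]
0.8 [0.23864912 0.5776659  0.23875071] [1.94625096e-01 9.80877704e-01 5.03095764e-05 5.76578063e-07] 0.9975299639818167
```

View pics/scene0.png

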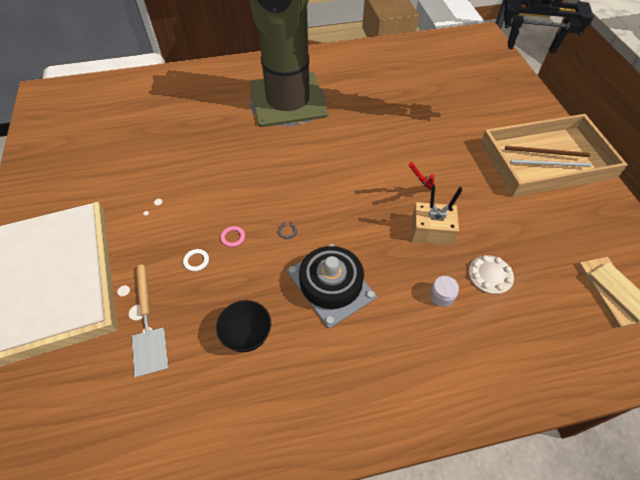

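View pics/top0.png

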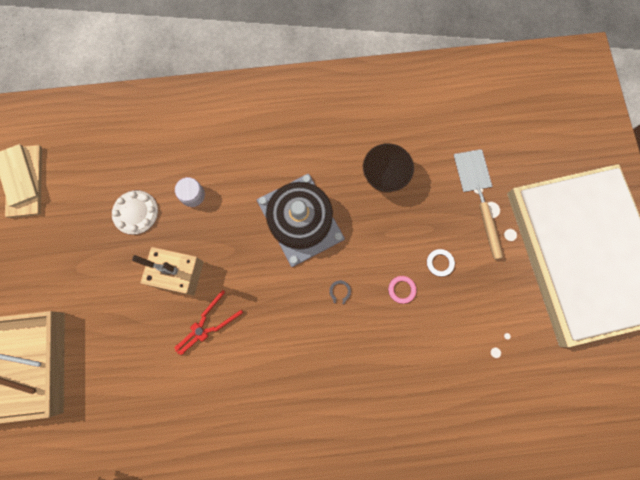

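The scene picture shows the white washer at (196,260), the pink look-alike washer at (233,236), the ring at (288,230), the stub at (332,263), the black-handled pliers in the block at (440,210) and the red look-alike pliers at (421,176). In the top picture these are: white washer (440,263), pink washer (402,290), ring (340,292), stub (299,208), block (177,270), red pliers (205,325).

Candidates for the washer (top): white (440,263), pink (402,290), rosette (135,212). I choose the white one. For the pliers: black in the block (165,267), red (205,325). I choose the black ones.

```bash
python3 - <<'E'
from h import *
tiles=[]
ims={c:cv2.imread(f"pics/{c}0.png") for c in("scene","top")}
for c,u,v in [("scene",196,260),("scene",288,230),("scene",440,205),("top",440,263),("top",340,292),("top",165,270)]:
    w=32; tiles.append(cv2.resize(ims[c][v-w:v+w,u-w:u+w],(256,256),interpolation=cv2.INTER_CUBIC))
cv2.imwrite("pics/crops0.png",np.vstack([np.hstack(tiles[:3]),np.hstack(tiles[3:])]))
# washer: white mask (centroid of filled contour), ring: dark
for c,u,v in [("scene",196,260),("top",440,263)]:
    w=22; t=ims[c][v-w:v+w,u-w:u+w].astype(int); m=(t.min(2)>150).astype(np.uint8)
    cs,_=cv2.findContours(m,cv2.RETR_EXTERNAL,cv2.CHAIN_APPROX_NONE); k=max(cs,key=len); e=cv2.fitEllipse(k)
    uu,vv=np.array(e[0])+[u-w,v-w]; print("washer",c,uu,vv,e[1],at_z(c,uu,vv,.005))
for c,u,v in [("scene",288,230),("top",340,292)]:
    w=16; t=ims[c][v-w:v+w,u-w:u+w].astype(int); m=(t.max(2)<95).astype(np.uint8); n,l,s,ce=cv2.connectedComponentsWithStats(m); i=1+np.argmax(s[1:,4])
    k=np.argwhere(l==i)[:,::-1]+[u-w,v-w]; 
    P=np.array([at_z(c,a,b,.003)[:2] for a,b in k]); 
    from scipy.optimize import least_squares
    f=least_squares(lambda x:np.hypot(*(P-x[:2]).T)-x[2],[*P.mean(0),.02]); ctr=f.x[:2]
    a=np.sort(np.arctan2(*(P-ctr).T[::-1])); g=np.diff(np.r_[a,a[0]+2*np.pi]); j=g.argmax()
    print("ring",c,len(k),ctr,f.x[2],"gapdir deg",np.degrees(a[j]+g[j]/2),"width",np.degrees(g[j]),"mean",np.degrees(np.arctan2(*(ctr-P.mean(0))[::-1])))
for c in("scene","top"):
    d=np.load(f"pics/{c}0.npy"); P=cloud(c,d); ok=(d>0)
    uv={"scene":(332,262),"top":(299,210)}[c]
    x=at_z(c,*uv,.09); s=ok&(np.hypot(P[...,0]-x[0],P[...,1]-x[1])<.05)&(P[...,2]>.088)&(P[...,2]<.11); q=P[s]
    print(c,"axle top pts",s.sum(),q.mean(0),q.max(0),q.min(0))
    b={"scene":(436,225),"top":(170,272)}[c]; x=at_z(c,*b,.058)
    s=ok&(np.hypot(P[...,0]-x[0],P[...,1]-x[1])<.08); q=P[s]; bl=q[abs(q[:,2]-.058)<.005]; print("block",cv2.minAreaRect((bl[:,:2]*1000).astype(np.float32)))
    h=q[q[:,2]>.085]; print("pliers pts",len(h))
    for z0 in np.arange(.085,.18,.012):
        a=h[(h[:,2]>=z0)&(h[:,2]<z0+.012)]
        if len(a): print(round(z0,3),len(a),a.min(0).round(3)[:2],a.max(0).round(3)[:2])
    for n,z in(("axle_top",.096),):
        for p in nets.place_of(c,n): print(n,at_z(c,*np.array(p["position"])*[640,480],z))
E
```

```text
washer scene 195.5952320098877 259.55871963500977 (20.508281707763672, 25.423295974731445) [ 0.5158835  -0.30918008  0.005     ]
washer top 440.34398651123047 262.14566230773926 (26.041868209838867, 27.45560073852539) [ 0.51590308 -0.3075138   0.005     ]
ring scene 20 [ 0.47935053 -0.08917433] 0.02139381057022904 gapdir deg 163.60420463915696 width 230.5710802409561 mean 162.0183909055785Traceback (most recent call last):
  File "<stdin>", line 13, in <module>
    return _wrapfunc(a, 'argmax', axis=axis, out=out, **kwds)
    return bound(*args, **kwds)
ValueError: attempt to get argmax of an empty sequence
```

View pics/crops0.png

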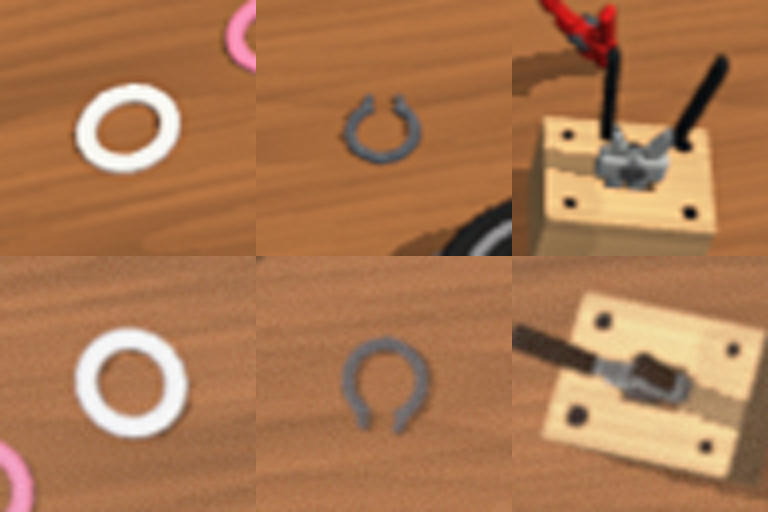

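The crops confirm the white washer (tile 1/4), the dark C ring with its gap toward the robot (tiles 2/5), and the black-handled pliers standing in the block slot (tiles 3/6). The red ones lie outside the block.

```bash
cat > m.py <<'E'
from h import *
from scipy.optimize import least_squares
def ring(c,im,u,v,z=.003,w=17):
    t=im[v-w:v+w,u-w:u+w].astype(float); s=t[...,2]-t[...,0]; bg=np.median(s); wt=np.clip((bg-s)/(bg-np.percentile(s,3)),0,1)
    wt[wt<.35]=0; n,l,st,_=cv2.connectedComponentsWithStats((wt>0).astype(np.uint8)); i=1+np.argmax(st[1:,4]); k=np.argwhere(l==i)
    W=wt[k[:,0],k[:,1]]; P=np.array([at_z(c,b+u-w,a+v-w,z)[:2] for a,b in k])
    ctr=np.average(P,axis=0,weights=W)
    for _ in range(10):   # body circle, mean radius 19.2 mm, legs excluded
        g=ctr-np.average(P,axis=0,weights=W) if _ else np.array([-.004,0]); g/=np.hypot(*g)
        m=(P-ctr)@g<.010
        f=least_squares(lambda x:(np.hypot(*(P[m]-x[:2]).T)-.0192)*W[m],ctr); ctr=f.x
    a=np.degrees(np.arctan2(*(ctr-np.average(P,axis=0,weights=W))[::-1]))
    return ctr,a,len(k)
E
python3 - <<'E'
from m import *
ims={c:cv2.imread(f"pics/{c}0.png") for c in("scene","top")}
for c,u,v in [("scene",288,230),("top",340,292)]: print("ring",c,ring(c,ims[c],u,v))
np.set_printoptions(suppress=True,precision=4)
for c in("scene","top"):
    d=np.load(f"pics/{c}0.npy"); P=cloud(c,d); ok=(d>0)
    uv={"scene":(332,262),"top":(299,210)}[c]
    x=at_z(c,*uv,.09); s=ok&(np.hypot(P[...,0]-x[0],P[...,1]-x[1])<.05)&(P[...,2]>.088)&(P[...,2]<.11); q=P[s]
    print(c,"axle top",s.sum(),q.mean(0),(q.max(0)+q.min(0))/2)
    b={"scene":(436,225),"top":(170,272)}[c]; x=at_z(c,*b,.058)
    s=ok&(np.hypot(P[...,0]-x[0],P[...,1]-x[1])<.08); q=P[s]; bl=q[abs(q[:,2]-.058)<.005]; print("block",cv2.minAreaRect((bl[:,:2]*1000).astype(np.float32)))
    h=q[q[:,2]>.075]; print("pliers pts",len(h))
    for z0 in np.arange(.075,.18,.012):
        a=h[(h[:,2]>=z0)&(h[:,2]<z0+.012)]
        for sgn in(1,-1):
            b=a[(a[:,1]-x[1])*sgn>0]
            if len(b): print(round(z0,3),len(b),b.mean(0))
    for n,z in(("axle_top",.096),("pliers_grip",.141)):
        eyes.snapshot(c)
        for p in nets.place_of(c,n): print(n,at_z(c,*np.array(p["position"])*[640,480],z),p["confidence"])
E
```

```text
ring scene (array([ 0.47940818, -0.08867936]), np.float64(140.08130086504477), 154)
ring top (array([ 0.47863791, -0.08742844]), np.float64(157.7014709360549), 228)
scene axle top 196 [ 0.6475 -0.0215  0.0955] [ 0.6456 -0.0205  0.0939]
block ((554.8049926757812, 251.68881225585938), (96.1514663696289, 78.94800567626953), 71.51751708984375)
pliers pts 329
0.075 60 [0.5582 0.2549 0.0788]
0.075 15 [0.5522 0.2377 0.0788]
0.087 36 [0.5593 0.2599 0.0928]
0.087 16 [0.5534 0.2352 0.0943]
0.099 21 [0.5641 0.2686 0.1055]
0.099 15 [0.5515 0.2303 0.1034]
0.111 16 [0.5645 0.2705 0.1173]
0.111 13 [0.5526 0.2287 0.1168]
0.123 22 [0.5623 0.2706 0.1294]
0.123 15 [0.5515 0.2259 0.1288]
0.135 18 [0.5656 0.2737 0.1411]
0.135 15 [0.5495 0.225  0.1401]
0.147 23 [0.5657 0.276  0.1532]
0.147 20 [0.5495 0.2236 0.154 ]
0.159 13 [0.5647 0.2771 0.1606]
0.159 11 [0.5461 0.224  0.1614]
axle_top [ 0.6428 -0.0215  0.096 ] 0.95
axle_top [ 0.7671 -0.2107  0.096 ] 0.44
axle_top [ 0.5452 -0.0923  0.096 ] 0.39
pliers_grip [0.5581 0.2502 0.141 ] 0.83
pliers_grip [0.5766 0.1021 0.141 ] 0.76
top axle top 214 [ 0.643  -0.0199  0.0931] [ 0.6438 -0.0204  0.0929]
block ((554.9859008789062, 252.60537719726562), (96.33663177490234, 75.24118041992188), 71.3747787475586)
pliers pts 281
0.075 24 [0.5549 0.2586 0.0802]
0.075 3 [0.5473 0.2427 0.0777]
0.087 32 [0.5587 0.2648 0.0932]
0.087 9 [0.5454 0.2329 0.0939]
0.099 27 [0.5607 0.2696 0.1056]
0.099 10 [0.5471 0.2289 0.1063]
0.111 21 [0.5605 0.272  0.1182]
0.111 7 [0.5452 0.2276 0.1172]
0.123 24 [0.5611 0.2733 0.1297]
0.123 10 [0.544  0.2265 0.1288]
0.135 24 [0.5625 0.2744 0.141 ]
0.135 12 [0.5451 0.2246 0.1408]
0.147 40 [0.5632 0.2775 0.1544]
0.147 30 [0.5452 0.2242 0.156 ]
0.159 4 [0.5635 0.2784 0.1602]
0.159 4 [0.5449 0.2247 0.1594]
axle_top [ 0.647  -0.0215  0.096 ] 0.78
pliers_grip [0.5565 0.2523 0.141 ] 0.89
pliers_grip [0.4659 0.1256 0.141 ] 0.75
```

```bash
cat >> m.py <<'E'
def ringfit(c,im,u,v,z=.003,w=17,x0=None,spread=0):
    t=im[v-w:v+w,u-w:u+w].astype(float); s=cv2.resize(t[...,2]-t[...,0],None,fx=1,fy=1); bg=np.median(s); wt=np.clip((bg-s)/(bg-np.percentile(s,3)),0,1.1)
    o=(np.arange(5)-2)/5; best=None
    vv,uu=np.mgrid[:2*w,:2*w]; sub=[np.array([at_z(c,b+u-w+du,a+v-w+dv,z)[:2] for a,b in zip(vv.ravel(),uu.ravel())]) for du in o[::2]*1.2 for dv in o[::2]*1.2]
    sg=lambda d:1/(1+np.exp(-d/.0004))
    def model(p):
        out=0
        for S in sub:
            d=S-p[:2]; X=d@[np.cos(p[2]),np.sin(p[2])]; Y=np.abs(d@[-np.sin(p[2]),np.cos(p[2])]); R=np.hypot(X,Y)
            body=sg(R-.016)*sg(.0225-R)*sg(np.maximum(X+.0145,Y-.0075)); leg=sg(Y-.0075)*sg(.0115-Y)*sg(X+.0255)*sg(-.0145-X)
            out=out+np.maximum(body,leg)
        return cv2.GaussianBlur((out/len(sub)).reshape(2*w,2*w),(0,0),.7).ravel()
    c0=ring(c,im,u,v,z,w)[0]
    for a in np.radians([-40,-20,0,20]):
        f=least_squares(lambda p:(p[3]*model(p)-wt.ravel()),[*c0,a,.9],x_scale=[.001,.001,.05,.1],diff_step=1e-3)
        if best is None or f.cost<best.cost: best=f
    return best.x[:2],np.degrees(best.x[2]),best.x[3],best.cost
E
python3 - <<'E'
from m import *
np.set_printoptions(suppress=True,precision=4)
ims={c:cv2.imread(f"pics/{c}0.png") for c in("scene","top")}
for c,u,v in [("scene",288,230),("top",340,292)]: print("ring",c,ringfit(c,ims[c],u,v))
for c in("scene","top"):
    P=cloud(c,np.load(f"pics/{c}0.npy")).reshape(-1,3); R=np.hypot(P[:,0]-.645,P[:,1]+.0205)
    for a in range(0,84,6):
        z=P[(R>a/1e3)&(R<a/1e3+.006),2]; print(c,a,z.min().round(3),np.median(z).round(3),z.max().round(3))
    # wheel tyre top: fit circle
    q=P[(R<.085)&(R>.035)&(P[:,2]>.045)&(P[:,2]<.075)]; print(cv2.minEnclosingCircle((q[:,:2]*1e3).astype(np.float32)))
    q=P[(R<.035)&(abs(P[:,2]-.062)<.004)]; print(len(q),cv2.minEnclosingCircle((q[:,:2]*1e3).astype(np.float32)))
    q=P[(R<.3)&(abs(P[:,2])<.004)]; print("bench z",q[:,2].mean())
E
```

```text
Traceback (most recent call last):
  File "m.py", line 17, in ringfit
    vv,uu=np.mgrid[:2*w,:2*w]; sub=[np.array([at_z(c,b+u-w+du,a+v-w+dv,z)[:2] for a,b in zip(vv.ravel(),uu.ravel())]) for du in o[::2]*1.2 for dv in o[::2]*1.2]
                                              ~~~~^^^^^^^^^^^^^^^^^^^^^^^
  File "h.py", line 8, in at_z
    o,d=ray(c,u,v); return o+d*(z-o[2])/d[2]
        ~~~^^^^^^^
  File "h.py", line 6, in ray
    K,T=info(c); R=T[:3,:3]; o=-R.T@T[:3,3]; return o,R.T@np.linalg.inv(K)@np.array([u,v,1.])
        ~~~~^^^
  File "h.py", line 4, in info
    i=eyes.camera_info(c); return np.array(i["K"]),np.array(i["world_to_cam"])
ValueError: time passes only in moves, steps and waits
```

```bash
python3 -m pendant '[{"claw":0.8,"dx":260,"dy":-270,"dz":20},{"claw":0.8,"dx":260,"dy":-270,"dz":20},{"claw":0.8,"dx":260,"dy":-270,"dz":20},{"claw":0.8,"dx":260,"dy":-270,"dz":20},{"claw":0.8,"dx":260,"dy":-270,"dz":20},{"claw":0.8,"dx":260,"dy":-270,"dz":20},{"claw":0.8,"dx":260,"dy":-270,"dz":20},{"claw":0.8,"dx":260,"dy":-270,"dz":20}]' 10
```

```text
validation failed for argument at $[0]...
```

```bash
sed -i 's/^def info/import functools\n@functools.cache\ndef info/' h.py
python3 - <<'E'
from m import *
np.set_printoptions(suppress=True,precision=4)
ims={c:cv2.imread(f"pics/{c}0.png") for c in("scene","top")}
for c,u,v in [("scene",288,230),("top",340,292)]: print("ring",c,ringfit(c,ims[c],u,v))
for c in("scene","top"):
    P=cloud(c,np.load(f"pics/{c}0.npy")).reshape(-1,3); R=np.hypot(P[:,0]-.645,P[:,1]+.0205)
    print([(a,float(np.median(P[(R>a/1e3)&(R<a/1e3+.006),2]).round(3))) for a in range(0,84,6)])
    q=P[(R<.085)&(R>.035)&(P[:,2]>.045)&(P[:,2]<.075)]; print(cv2.minEnclosingCircle((q[:,:2]*1e3).astype(np.float32)))
    q=P[(R<.3)&(abs(P[:,2])<.004)]; print("bench z",q[:,2].mean())
E
python3 -m pendant '[{"claw":0.8,"dx":260,"dy":-270,"dz":20,"twist":0},{"claw":0.8,"dx":260,"dy":-270,"dz":20,"twist":0},{"claw":0.8,"dx":260,"dy":-270,"dz":20,"twist":0},{"claw":0.8,"dx":260,"dy":-270,"dz":20,"twist":0},{"claw":0.8,"dx":260,"dy":-270,"dz":20,"twist":0},{"claw":0.8,"dx":260,"dy":-270,"dz":20,"twist":0},{"claw":0.8,"dx":260,"dy":-270,"dz":20,"twist":0},{"claw":0.8,"dx":260,"dy":-270,"dz":20,"twist":0}]' 10
```

```text
ring scene (array([ 0.4794, -0.0893]), np.float64(-12.648625760177833), np.float64(1.3131526343064726), np.float64(1.6996593904285437))
ring top (array([ 0.4795, -0.0882]), np.float64(-12.412462370611786), np.float64(1.1531547912807913), np.float64(1.3100801028299334))
[(0, 0.097), (6, 0.097), (12, 0.087), (18, 0.063), (24, 0.063), (30, 0.057), (36, 0.056), (42, 0.056), (48, 0.058), (54, 0.057), (60, 0.057), (66, 0.037), (72, 0.008), (78, 0.007)]
((645.1121215820312, -20.22952651977539), 70.32411193847656)
bench z 0.0010660726182925833
[(0, 0.094), (6, 0.094), (12, 0.09), (18, 0.06), (24, 0.06), (30, 0.054), (36, 0.053), (42, 0.053), (48, 0.055), (54, 0.054), (60, 0.054), (66, 0.048), (72, 0.005), (78, 0.003)]
((644.142333984375, -19.336151123046875), 70.34535217285156)
bench z -0.0013616883074167555
clock: 2.0
tool_pos: [0.5025, 0.3025, 0.259]
eef_rot: [0.198, 0.98, -0.001, 0.001]
contact_force: [0.2, 0.7, -0.8]
opening: 0.8
finger_force: 0.0
```

```bash
python3 -m pendant '[{"claw":0.8,"dx":20,"dy":-400,"dz":0,"twist":0},{"claw":0.8,"dx":20,"dy":-400,"dz":0,"twist":0},{"claw":0.8,"dx":20,"dy":-400,"dz":0,"twist":0},{"claw":0.8,"dx":20,"dy":-400,"dz":0,"twist":0},{"claw":0.8,"dx":20,"dy":-400,"dz":0,"twist":0},{"claw":0.8,"dx":20,"dy":-400,"dz":0,"twist":0},{"claw":0.8,"dx":20,"dy":-400,"dz":0,"twist":0},{"claw":0.8,"dx":20,"dy":-400,"dz":0,"twist":0}]' 10; python3 -m pendant '[{"claw":0.8,"dx":0,"dy":-210,"dz":-100,"twist":0},{"claw":0.8,"dx":0,"dy":-210,"dz":-100,"twist":0},{"claw":0.8,"dx":0,"dy":-210,"dz":-100,"twist":0},{"claw":0.8,"dx":0,"dy":-210,"dz":-100,"twist":0},{"claw":0.8,"dx":0,"dy":-210,"dz":-100,"twist":0},{"claw":0.8,"dx":0,"dy":-210,"dz":-100,"twist":0},{"claw":0.8,"dx":0,"dy":-210,"dz":-100,"twist":0},{"claw":0.8,"dx":0,"dy":-210,"dz":-100,"twist":0}]' 10
```

```text
clock: 2.8
tool_pos: [0.5186, -0.0939, 0.259]
eef_rot: [0.195, 0.981, 0.0, 0.0]
contact_force: [0.4, 0.0, 0.2]
opening: 0.799
finger_force: 0.0
clock: 3.6
tool_pos: [0.5195, -0.3, 0.1594]
eef_rot: [0.194, 0.981, 0.001, 0.001]
contact_force: [0.2, 0.8, 0.4]
opening: 0.799
finger_force: 0.0
```

```bash
python3 -m pendant '[{"claw":0.8,"dx":-3,"dy":-6,"dz":-50,"twist":0},{"claw":0.8,"dx":-3,"dy":-6,"dz":-100,"twist":0},{"claw":0.8,"dx":-3,"dy":-6,"dz":-135,"twist":0},{"claw":0.8,"dx":-3,"dy":-6,"dz":-148,"twist":0},{"claw":0.8,"dx":-3,"dy":-6,"dz":-155,"twist":0},{"claw":0.8,"dx":-3,"dy":-6,"dz":-156,"twist":0},{"claw":0.5,"dx":-3,"dy":-6,"dz":-156,"twist":0},{"claw":0.5,"dx":-3,"dy":-6,"dz":-156,"twist":0}]' 8; python3 -m pendant '[{"claw":0.5,"dx":0,"dy":0,"dz":0,"twist":0},{"claw":0.5,"dx":0,"dy":0,"dz":0,"twist":0},{"claw":0.5,"dx":0,"dy":0,"dz":0,"twist":0},{"claw":0.5,"dx":0,"dy":0,"dz":20,"twist":0},{"claw":0.5,"dx":0,"dy":0,"dz":70,"twist":0},{"claw":0.5,"dx":0,"dy":0,"dz":120,"twist":0},{"claw":0.5,"dx":0,"dy":0,"dz":150,"twist":0},{"claw":0.5,"dx":0,"dy":0,"dz":150,"twist":0}]' 8
```

```text
clock: 4.4
tool_pos: [0.5167, -0.3084, 0.0045]
eef_rot: [0.195, 0.981, -0.0, 0.001]
contact_force: [0.1, 0.0, 2.9]
opening: 0.64
finger_force: 7.2
clock: 5.2
tool_pos: [0.5184, -0.3093, 0.1579]
eef_rot: [0.195, 0.981, -0.001, 0.005]
contact_force: [1.0, -1.1, 0.6]
opening: 0.635
finger_force: 8.0
```

```bash
python3 -m pendant '[{"claw":0.5,"dx":129,"dy":288,"dz":0,"twist":0},{"claw":0.5,"dx":129,"dy":288,"dz":0,"twist":0},{"claw":0.5,"dx":129,"dy":288,"dz":0,"twist":0},{"claw":0.5,"dx":129,"dy":288,"dz":0,"twist":0},{"claw":0.5,"dx":129,"dy":288,"dz":0,"twist":0},{"claw":0.5,"dx":129,"dy":288,"dz":0,"twist":0},{"claw":0.5,"dx":129,"dy":288,"dz":0,"twist":0},{"claw":0.5,"dx":129,"dy":288,"dz":0,"twist":0}]' 8;  python3 -m pendant '[{"claw":0.5,"dx":0,"dy":0,"dz":-20,"twist":0},{"claw":0.5,"dx":0,"dy":0,"dz":-40,"twist":0},{"claw":0.5,"dx":0,"dy":0,"dz":-40,"twist":0},{"claw":0.5,"dx":0,"dy":0,"dz":-40,"twist":0}]' 8
python3 - <<'E'
from h import *
t=[]
for c in("scene","top"):
    im,d=eyes.snapshot(c); cv2.imwrite(f"pics/{c}1.png",im); np.save(f"pics/{c}1.npy",d)
    u,v=proj(c,[.6446,-.02,.1]).astype(int); w=40; t.append(cv2.resize(im[v-w:v+w,u-w:u+w],(400,400),interpolation=cv2.INTER_CUBIC)); print(c,u,v)
cv2.imwrite("pics/w1.png",np.hstack(t)); s=r.get_state(); print(s["tool_pos"],s["clock"])
E
```

```text
clock: 6.0
tool_pos: [0.6448, -0.0155, 0.1518]
eef_rot: [0.192, 0.981, 0.001, -0.001]
contact_force: [-0.5, 0.5, -0.4]
opening: 0.636
finger_force: 8.0
clock: 6.4
tool_pos: [0.6437, -0.0224, 0.1125]
eef_rot: [0.196, 0.981, -0.001, -0.001]
contact_force: [0.0, 0.5, -0.1]
opening: 0.639
finger_force: 8.0
scene 332 260
top 297 206
[ 0.64492478 -0.02124576  0.11362918] 6.5
```

View pics/w1.png

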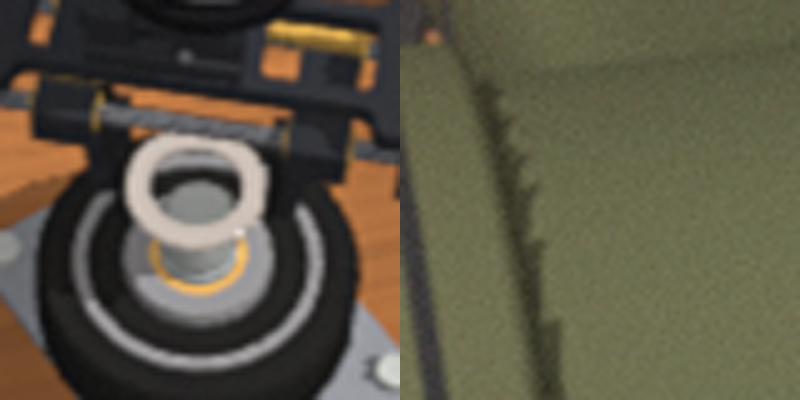

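The scene crop (left tile) shows the washer held level in the fingers just above the stub, its bore at (196,191) roughly over the stub top at (197,205). The arm blocks the top camera.

```bash
python3 - <<'E'
from h import *
im=cv2.imread("pics/scene1.png"); u,v,w=332,260,40
t=im[v-w:v+w,u-w:u+w].astype(int); 
m=((t.min(2)>135)&(t[...,2]-t[...,0]<60)&(t[...,2]-t[...,0]>5)).astype(np.uint8); m[52:]=0
n,l,s,_=cv2.connectedComponentsWithStats(m); i=1+np.argmax(s[1:,4]); m=(l==i).astype(np.uint8); print(s[i])
k=cv2.convexHull(max(cv2.findContours(m,cv2.RETR_EXTERNAL,cv2.CHAIN_APPROX_NONE)[0],key=len)); 
from scipy.optimize import least_squares
hc=[x for x in cv2.findContours(1-m,cv2.RETR_LIST,cv2.CHAIN_APPROX_NONE)[0] if 20<len(x)<100]
for z,kk,R0 in((.1135,k,.029),*((.1135,x,.019) for x in hc)):
    P=np.array([at_z("scene",a+u-w,b+v-w,z)[:2] for a,b in kk[:,0]])
    f=least_squares(lambda x:np.hypot(*(P-x[:2]).T)-x[2],[*P.mean(0),.029],loss="soft_l1",f_scale=.001); print(len(kk),f.x,abs(f.fun).mean())
E
```

```text
[ 25  27  28  24 318]
19 [ 0.64456953 -0.02298285  0.02845163] 0.0008521828096730078
44 [ 0.64291399 -0.02308964  0.01693513] 0.0008471214534081285
80 [ 0.64493518 -0.02335874  0.02945801] 0.0009755507049849643
```

```bash
python3 -m pendant '[{"claw":0.5,"dx":1,"dy":2,"dz":0,"twist":0},{"claw":0.5,"dx":1,"dy":2,"dz":-5,"twist":0},{"claw":0.5,"dx":1,"dy":2,"dz":-10,"twist":0},{"claw":0.5,"dx":1,"dy":2,"dz":-14,"twist":0},{"claw":0.5,"dx":1,"dy":2,"dz":-18,"twist":0},{"claw":0.5,"dx":1,"dy":2,"dz":-22,"twist":0},{"claw":0.5,"dx":1,"dy":2,"dz":-22,"twist":0}]' 8; python3 -m pendant '[{"claw":0.5,"dx":0,"dy":0,"dz":-4,"twist":0},{"claw":0.5,"dx":0,"dy":0,"dz":-8,"twist":0},{"claw":0.5,"dx":0,"dy":0,"dz":-12,"twist":0},{"claw":0.5,"dx":0,"dy":0,"dz":-16,"twist":0},{"claw":0.5,"dx":0,"dy":0,"dz":-20,"twist":0},{"claw":0.5,"dx":0,"dy":0,"dz":-22,"twist":0},{"claw":0.5,"dx":0,"dy":0,"dz":-22,"twist":0}]' 8
```

```text
clock: 7.2
tool_pos: [0.6453, -0.0189, 0.09]
eef_rot: [0.195, 0.981, -0.001, -0.0]
contact_force: [0.4, -3.0, -1.3]
opening: 0.639
finger_force: 8.0
clock: 7.9
tool_pos: [0.6454, -0.0187, 0.0681]
eef_rot: [0.195, 0.981, -0.001, -0.0]
contact_force: [0.7, -4.6, -1.7]
opening: 0.643
finger_force: 8.0
```

```bash
python3 -m pendant '[{"claw":0.5,"dx":0,"dy":-1,"dz":-1,"twist":0},{"claw":0.8,"dx":0,"dy":-1,"dz":-1,"twist":0},{"claw":0.8,"dx":0,"dy":-1,"dz":-1,"twist":0},{"claw":0.8,"dx":0,"dy":-1,"dz":-1,"twist":0},{"claw":0.8,"dx":0,"dy":-1,"dz":20,"twist":0},{"claw":0.8,"dx":0,"dy":-1,"dz":60,"twist":0},{"claw":0.8,"dx":0,"dy":-1,"dz":110,"twist":0},{"claw":0.8,"dx":0,"dy":-1,"dz":150,"twist":0}]' 8; python3 -m pendant '[{"claw":0.95,"dx":-85,"dy":270,"dz":30,"twist":0},{"claw":0.95,"dx":-85,"dy":270,"dz":30,"twist":0},{"claw":0.95,"dx":-85,"dy":270,"dz":30,"twist":0.067},{"claw":0.95,"dx":-85,"dy":270,"dz":30,"twist":0.067},{"claw":0.95,"dx":-85,"dy":270,"dz":30,"twist":0.067},{"claw":0.95,"dx":-85,"dy":270,"dz":30,"twist":0.067},{"claw":0.95,"dx":-85,"dy":270,"dz":30,"twist":0.067}]' 8
python3 - <<'E'
from h import *
t=[]
for c in("scene","top"):
    im,d=eyes.snapshot(c); cv2.imwrite(f"pics/{c}2.png",im); np.save(f"pics/{c}2.npy",d)
    u,v=proj(c,[.6446,-.02,.07]).astype(int); w=40; t.append(cv2.resize(im[v-w:v+w,u-w:u+w],(400,400),interpolation=cv2.INTER_CUBIC)); print(c,u,v)
    P=cloud(c,d).reshape(-1,3); R=np.hypot(P[:,0]-.645,P[:,1]+.0205); q=P[(R>.02)&(R<.028)]
    A=np.c_[q[:,:2]-[.645,-.02],np.ones(len(q))]; print(np.linalg.lstsq(A,q[:,2],rcond=None)[0],np.median(q[:,2]))
cv2.imwrite("pics/w2.png",np.hstack(t)); s=r.get_state(); print(s["tool_pos"],s["clock"])
E
```

```text
clock: 8.7
tool_pos: [0.6461, -0.0176, 0.2213]
eef_rot: [0.194, 0.981, 0.001, 0.001]
contact_force: [0.7, -0.9, -0.6]
opening: 0.798
finger_force: 0.0
clock: 9.4
tool_pos: [0.5573, 0.2603, 0.2496]
eef_rot: [0.156, 0.988, 0.004, -0.001]
contact_force: [0.2, -0.5, -1.1]
opening: 0.951
finger_force: 0.0
scene 331 268
[-0.0281907   0.03267473  0.0688702 ] 0.06888663791635674
top 298 210
[0.00446744 0.02841882 0.06543153] 0.06586890663542164
[0.56004235 0.2524398  0.24876399] 9.5
```

View pics/w2.png

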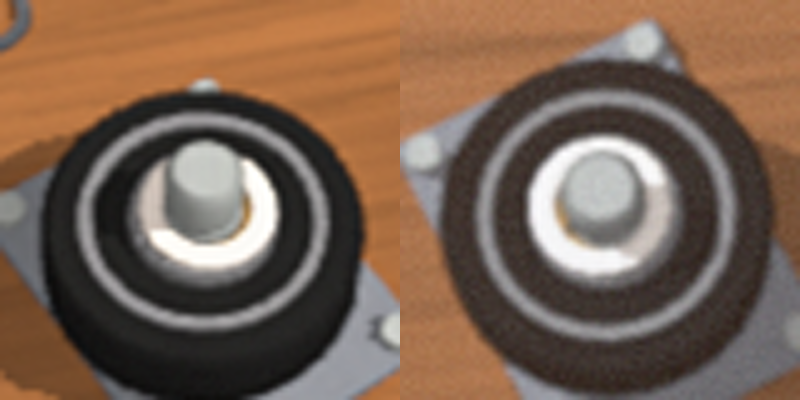

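The washer now lies flat on the hub around the stub in both tiles: scene crop (205,215), top crop (600,205).

```bash
python3 -m pendant '[{"claw":0.97,"dx":-5,"dy":0,"dz":0,"twist":0},{"claw":0.97,"dx":-5,"dy":0,"dz":-40,"twist":0},{"claw":0.97,"dx":-5,"dy":0,"dz":-70,"twist":0},{"claw":0.97,"dx":-5,"dy":0,"dz":-100,"twist":0},{"claw":0.97,"dx":-5,"dy":0,"dz":-120,"twist":0},{"claw":0.97,"dx":-5,"dy":0,"dz":-127,"twist":0},{"claw":0.97,"dx":-5,"dy":0,"dz":-127,"twist":0},{"claw":0.97,"dx":-5,"dy":0,"dz":-127,"twist":0}]' 5; python3 -m pendant '[{"claw":0.65,"dx":0,"dy":0,"dz":0,"twist":0},{"claw":0.65,"dx":0,"dy":0,"dz":0,"twist":0},{"claw":0.65,"dx":0,"dy":0,"dz":0,"twist":0},{"claw":0.65,"dx":0,"dy":0,"dz":0,"twist":0},{"claw":0.65,"dx":0,"dy":0,"dz":0,"twist":0}]' 5
```

```text
clock: 10.3
tool_pos: [0.5565, 0.2508, 0.1227]
eef_rot: [0.162, 0.987, 0.0, 0.001]
contact_force: [0.3, 0.5, -0.7]
opening: 0.969
finger_force: 0.0
clock: 10.8
tool_pos: [0.5561, 0.2512, 0.1224]
eef_rot: [0.162, 0.987, 0.0, 0.001]
contact_force: [-0.2, -1.1, 3.6]
opening: 0.721
finger_force: 5.3
```

```bash
python3 -m pendant '[{"claw":0.65,"dx":0,"dy":0,"dz":8,"twist":0},{"claw":0.65,"dx":0,"dy":0,"dz":18,"twist":0},{"claw":0.65,"dx":0,"dy":0,"dz":30,"twist":0},{"claw":0.65,"dx":0,"dy":0,"dz":45,"twist":0},{"claw":0.65,"dx":0,"dy":0,"dz":60,"twist":0},{"claw":0.65,"dx":0,"dy":0,"dz":80,"twist":0},{"claw":0.65,"dx":0,"dy":0,"dz":90,"twist":0},{"claw":0.65,"dx":0,"dy":0,"dz":90,"twist":0}]' 5
python3 - <<'E'
from h import *
im,d=eyes.snapshot("scene"); cv2.imwrite("pics/scene3.png",im); 
s=r.get_state(); print(s["tool_pos"],s["opening"],s["finger_force"],s["contact_force"],proj("scene",s["tool_pos"]))
u,v=proj("scene",np.array(s["tool_pos"])-[0,0,.06]).astype(int); w=70; print(u,v); cv2.imwrite("pics/p3.png",cv2.resize(im[v-w:v+w,u-w:u+w],(560,560),interpolation=cv2.INTER_CUBIC))
E
```

```text
clock: 11.6
tool_pos: [0.5565, 0.2517, 0.2137]
eef_rot: [0.162, 0.987, 0.001, 0.001]
contact_force: [0.4, 0.9, -3.1]
opening: 0.717
finger_force: 4.8
[0.55585432 0.2513277  0.21240894] 0.7183580538067565 4.757955190725625 [ 0.10001156 -0.63134027 -2.86191031] [453.3224183  170.22752558]
446 189
```

View pics/p3.png

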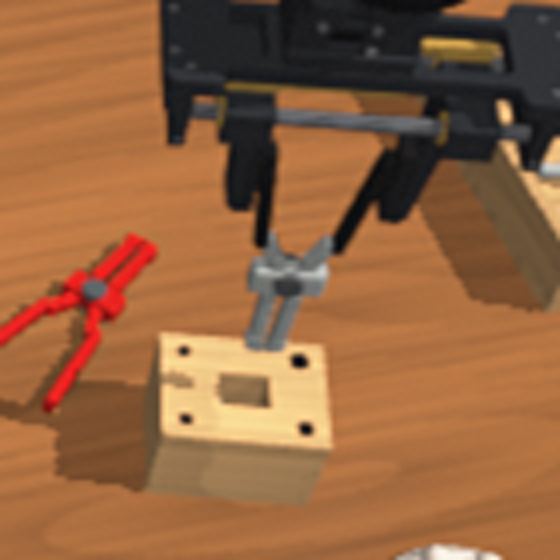

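The crop shows the pliers lifted clear of the block, tips closed and hanging at crop (265,346), i.e. pixel (442,206). The red pair is untouched.

```bash
python3 - <<'E'
from h import *
s=r.get_state(); t=np.array(s["tool_pos"]); print(t)
z=t[2]-.1155
for dz in(0,.003): print(at_z("scene",442.3,205.5,z+dz))
print("expected px",proj("scene",[.556,.2512,z]), proj("scene",[.556,.2512,t[2]+.019]))
for c in("scene","top"):
    eyes.snapshot(c)
    for n,h in(("pliers_tip",-.113),("pliers_grip",.019)):
        print(c,n,[(at_z(c,*(np.array(p["position"])*[640,480]),t[2]+h).round(4),round(p["confidence"],2)) for p in nets.place_of(c,n)])
E
```

```text
[0.55585432 0.2513277  0.21240894]
[0.55533198 0.25543299 0.09690894]
[0.55746134 0.25387705 0.09990894]
expected px [440.6339809  206.04937361] [455.6289864  163.68348099]
scene pliers_tip [(array([0.4656, 0.2146, 0.0994]), 0.91), (array([0.5537, 0.2585, 0.0994]), 0.81), (array([ 0.644 , -0.0311,  0.0994]), 0.26)]
scene pliers_grip [(array([0.6442, 0.0692, 0.2314]), 0.96), (array([0.5581, 0.2466, 0.2314]), 0.58), (array([0.6499, 0.186 , 0.2314]), 0.17)]
top pliers_tip [(array([0.3985, 0.2299, 0.0994]), 0.62)]
top pliers_grip [(array([0.4538, 0.1067, 0.2314]), 0.57)]
```

```bash
python3 -m pendant '[{"claw":0.65,"dx":-6,"dy":-20,"dz":0,"twist":0},{"claw":0.65,"dx":-17,"dy":-60,"dz":0,"twist":0},{"claw":0.65,"dx":-28,"dy":-100,"dz":0,"twist":0.05},{"claw":0.65,"dx":-39,"dy":-140,"dz":0,"twist":0.1},{"claw":0.65,"dx":-50,"dy":-180,"dz":0,"twist":0.106},{"claw":0.65,"dx":-61,"dy":-220,"dz":0,"twist":0.106},{"claw":0.65,"dx":-72,"dy":-260,"dz":0,"twist":0.106},{"claw":0.65,"dx":-80,"dy":-290,"dz":0,"twist":0.106}]' 5; python3 -m pendant '[{"claw":0.65,"dx":-8,"dy":-30,"dz":-15,"twist":0},{"claw":0.65,"dx":-13,"dy":-45,"dz":-35,"twist":0},{"claw":0.65,"dx":-15,"dy":-49,"dz":-50,"twist":0},{"claw":0.65,"dx":-15,"dy":-49,"dz":-60,"twist":0},{"claw":0.65,"dx":-15,"dy":-49,"dz":-65,"twist":0},{"claw":0.65,"dx":-15,"dy":-49,"dz":-65,"twist":0},{"claw":0.65,"dx":-15,"dy":-49,"dz":-65,"twist":0}]' 5
python3 - <<'E'
from h import *
for c in("scene","top"):
    im,d=eyes.snapshot(c); cv2.imwrite(f"pics/{c}4.png",im); np.save(f"pics/{c}4.npy",d)
s=r.get_state(); t=np.array(s["tool_pos"]); print(t,s["eef_rot"],s["opening"],s["finger_force"],s["clock"])
tt=[]
for c in("scene","top"):
    im=cv2.imread(f"pics/{c}4.png"); u,v=proj(c,[.46,-.085,.03]).astype(int); w=35; print(c,u,v); tt.append(cv2.resize(im[v-w:v+w,u-w:u+w],(400,400),interpolation=cv2.INTER_CUBIC))
cv2.imwrite("pics/p4.png",np.hstack(tt))
E
```

```text
clock: 12.75
tool_pos: [0.4744, -0.0418, 0.2115]
eef_rot: [0.11, 0.994, -0.001, -0.001]
contact_force: [-0.1, 0.0, -1.4]
opening: 0.714
finger_force: 4.8
clock: 13.45
tool_pos: [0.4612, -0.0871, 0.1471]
eef_rot: [0.109, 0.994, 0.0, 0.0]
contact_force: [-0.3, 0.0, -2.2]
opening: 0.715
finger_force: 4.8
[ 0.46116009 -0.08736879  0.14726054] [1.08747688e-01 9.94069205e-01 1.16788396e-04 5.84769762e-04] 0.716510792536627 4.762157073778326 13.55
scene 286 217
top 340 299
```

View pics/p4.png

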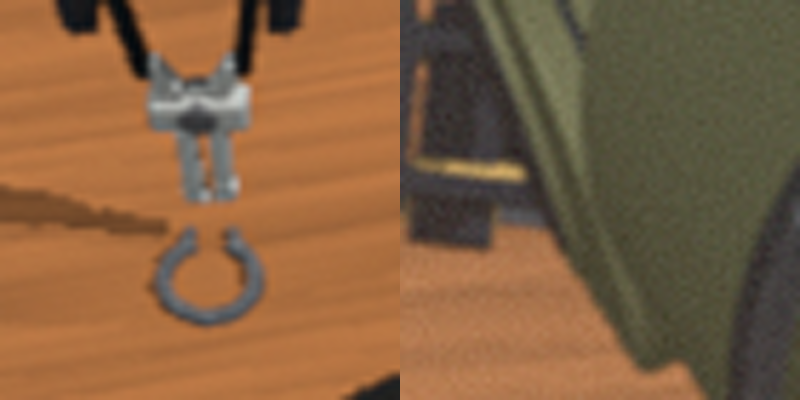

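Left tile: the closed tips hang at crop (212,198), in line with the gap of the ring at (210,240). The ring is undisturbed, and the arm blocks the top camera.

```bash
python3 - <<'E'
from m import *
np.set_printoptions(suppress=True,precision=4)
im=cv2.imread("pics/scene4.png"); P=cloud("scene",np.load("pics/scene4.npy")); 
print("ring",ringfit("scene",im,288,230))
u0,v0=286,217
# jaw pixels: grey (low saturation) vs wood
g=im.astype(int); sat=g[...,2]-g[...,0]
for v in range(192,221):
    m=[u for u in range(275,302) if sat[v,u]<45]
    if m:
        q=P[v,m]; print(v,m[0],m[-1],len(m),"meanpt",np.median(q,0), "lum",g[v,m].mean(1).astype(int).tolist())
E
```

```text
ring (array([ 0.4794, -0.0893]), np.float64(-12.597873650096108), np.float64(1.3131113735977025), np.float64(18.291401162381245))
192 275 294 9 meanpt [ 0.4626 -0.0731  0.1247] lum [8, 35, 103, 120, 130, 114, 42, 12, 27]
193 275 294 11 meanpt [ 0.462  -0.0746  0.121 ] lum [10, 37, 105, 117, 87, 117, 147, 142, 59, 12, 33]
194 275 294 12 meanpt [ 0.4621 -0.0854  0.1192] lum [13, 31, 87, 108, 92, 86, 110, 124, 112, 53, 20, 47]
195 275 292 13 meanpt [ 0.4612 -0.0932  0.1159] lum [45, 49, 82, 105, 103, 93, 97, 109, 119, 112, 115, 111, 92]
196 277 292 16 meanpt [ 0.4599 -0.085   0.1095] lum [102, 107, 104, 111, 134, 125, 83, 80, 75, 74, 99, 117, 113, 111, 117, 133]
197 277 294 18 meanpt [ 0.4601 -0.0834  0.1027] lum [113, 109, 103, 111, 147, 137, 101, 118, 120, 112, 116, 121, 111, 110, 136, 174, 191, 164]
198 277 294 18 meanpt [ 0.4608 -0.0837  0.1008] lum [123, 115, 108, 113, 114, 125, 136, 137, 135, 129, 116, 111, 111, 121, 161, 196, 196, 165]
199 277 294 18 meanpt [ 0.4627 -0.0843  0.0997] lum [130, 135, 129, 130, 124, 144, 174, 168, 157, 173, 170, 154, 150, 162, 188, 199, 190, 158]
200
[... 1080 characters left out ...]
1, 114, 113, 99, 110, 113, 123, 127]
210 283 291 7 meanpt [ 0.4628 -0.0812  0.0592] lum [112, 113, 119, 110, 112, 122, 127]
211 283 291 8 meanpt [ 0.4635 -0.0837  0.0578] lum [114, 114, 122, 123, 108, 112, 118, 124]
212 283 291 8 meanpt [ 0.4622 -0.0871  0.0525] lum [113, 114, 123, 119, 103, 110, 114, 125]
213 283 292 9 meanpt [ 0.4614 -0.0793  0.0467] lum [109, 111, 118, 110, 108, 112, 114, 148, 153]
214 283 292 9 meanpt [ 0.4628 -0.0796  0.0431] lum [112, 110, 111, 99, 113, 121, 125, 163, 166]
215 283 292 10 meanpt [ 0.4621 -0.0821  0.041 ] lum [116, 105, 112, 132, 127, 107, 111, 109, 132, 141]
216 283 291 9 meanpt [ 0.4629 -0.0848  0.0375] lum [113, 108, 115, 147, 145, 112, 118, 113, 114]
```

```bash
python3 - <<'E'
from h import *
im=cv2.imread("pics/scene4.png").astype(int); sat=im[...,2]-im[...,0]
for v,z in((198,.1005),(202,.0935),(208,.067),(210,.060),(212,.0525),(214,.0440),(215,.041),(216,.0375)):
    row=sat[v,270:306]; fg=10; bg=np.median(sat[v,296:306])
    # subpixel edges at half level
    a=np.clip((bg-row)/(bg-fg),0,1); i=np.where(a>.5)[0]; i=i[(i>5)&(i<26)]; l,rr=i[0],i[-1]
    L=270+l-(a[l]-.5)/(a[l]-a[l-1]+1e-9); R=270+rr+(a[rr]-.5)/(a[rr]-a[rr+1]+1e-9)
    # intersect ray of mid with front plane x=.4625 and report y
    o,d=ray("scene",(L+R)/2,v); p=o+d*(.4625-o[0])/d[0]; o,d=ray("scene",R,v); o2,d2=ray("scene",L,v)
    print(v,round(L,1),round(R,1),p.round(4))
g=np.array([.4794,-.0893])-.02*np.array([np.cos(np.radians(-12.6)),np.sin(np.radians(-12.6))]); print("gap",g,proj("scene",[*g,.004]))
E
```

```text
198 276.2 294.4 [ 0.4625 -0.0846  0.1033]
202 276.4 294.5 [ 0.4625 -0.0851  0.0894]
208 281.5 291.2 [ 0.4625 -0.0844  0.0673]
210 281.9 291.4 [ 0.4625 -0.0841  0.0598]
212 282.2 291.8 [ 0.4625 -0.0837  0.0522]
214 282.2 292.4 [ 0.4625 -0.0834  0.0445]
215 282.4 292.4 [ 0.4625 -0.0835  0.0407]
216 282.6 292.0 [ 0.4625 -0.0838  0.0369]
gap [ 0.45988166 -0.08493714] [287.45561486 223.50943535]
```

```bash
python3 -m pendant '[{"claw":0.65,"dx":0.5,"dy":-2,"dz":0,"twist":0},{"claw":0.65,"dx":0.5,"dy":-2,"dz":-10,"twist":0},{"claw":0.65,"dx":0.5,"dy":-2,"dz":-18,"twist":0},{"claw":0.65,"dx":0.5,"dy":-2,"dz":-22,"twist":0},{"claw":0.65,"dx":0.5,"dy":-2,"dz":-22,"twist":0},{"claw":0.65,"dx":0.5,"dy":-2,"dz":-22,"twist":0}]' 5
python3 - <<'E'
from h import *
im,d=eyes.snapshot("scene"); cv2.imwrite("pics/scene5.png",im); s=r.get_state(); print(s["tool_pos"],s["contact_force"],s["opening"])
u,v,w=288,222,18; cv2.imwrite("pics/p5.png",cv2.resize(im[v-w:v+w,u-w:u+w],(576,576),interpolation=cv2.INTER_CUBIC))
E
```

```text
clock: 14.15
tool_pos: [0.461, -0.0897, 0.1245]
eef_rot: [0.109, 0.994, 0.0, -0.0]
contact_force: [0.2, 0.6, -1.8]
opening: 0.709
finger_force: 4.8
[ 0.46116306 -0.08975975  0.12470731] [ 0.23951205  0.49779372 -1.84343632] 0.7100443910238071
```

View pics/p5.png

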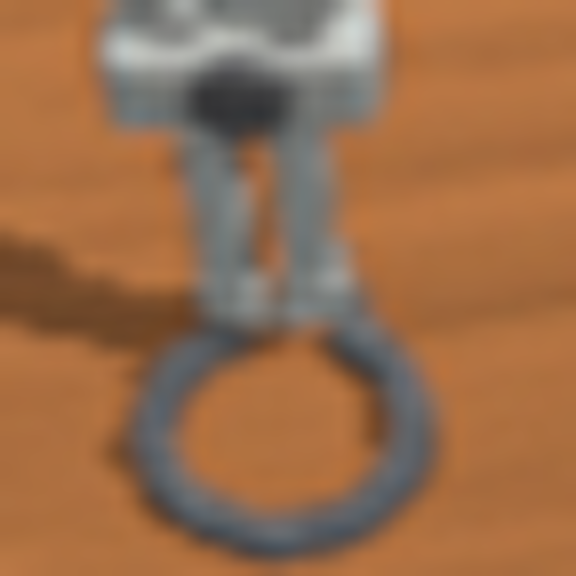

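The crop shows the tips just above the ring's gap. The jaw feet are at (205–350, 312), centred about (279,315), and the ring's body is centred at (284,430).

```bash
python3 - <<'E'
from m import *
im=cv2.imread("pics/scene5.png"); g=im.astype(int); sat=g[...,2]-g[...,0]
a=np.radians(-12.6); X=np.array([np.cos(a),np.sin(a)]); gap=np.array([.4794,-.0893])-.02*X
for z in(.0085,.0093,.0128): print(z,proj("scene",[*(gap+.0025*X),z]))
for v in range(210,226): 
    row=sat[v,276:300]; print(v,row.tolist())
E
```

```text
0.0085 [287.31035347 223.22993215]
0.0093 [287.29143308 223.03224938]
0.0128 [287.20838706 222.16457355]
210 [72, 7, -5, -2, -1, -1, -1, -2, -2, -2, -2, -1, 1, 1, 0, -2, -4, 34, 97, 119, 117, 115, 115, 115]
211 [87, 23, -1, 1, 3, 1, -2, -2, -3, -2, -1, -2, -1, 0, 11, 22, 31, 69, 111, 117, 113, 112, 111, 112]
212 [110, 90, 83, 87, 68, 24, 0, -2, 1, 29, 29, 0, -1, 1, 45, 91, 94, 104, 114, 112, 111, 110, 109, 110]
213 [115, 115, 117, 120, 92, 30, -1, -1, 16, 74, 68, 12, -2, -1, 43, 102, 114, 112, 111, 110, 108, 107, 106, 105]
214 [109, 111, 112, 113, 98, 34, -2, -2, 8, 74, 88, 27, -2, -1, 34, 94, 111, 109, 108, 106, 103, 104, 107, 107]
215 [110, 111, 112, 114, 110, 54, -1, -4, 1, 54, 91, 31, -2, -3, 27, 84, 111, 110, 109, 109, 108, 110, 111, 112]
216 [114, 114, 113, 114, 115, 71, 9, -4, -1, 39, 80, 29, -3, -4, 24, 82, 114, 113, 113, 115, 115, 117, 118, 117]
217 [114, 113, 111, 112, 115, 83, 24, -2, -2, 24, 71, 40, -1, -2, 29, 89, 121, 120, 118, 117, 118, 117, 116, 115]
218 [110, 111, 109, 111, 113, 88, 28, -3, -2, 22, 75, 46, -1, -2, 29, 85, 119, 119, 116, 116, 115, 113, 113, 112]
219 [109, 109, 111, 113, 116, 100, 39, -3, -3, 16, 81, 63, 0, -4, 6, 41, 98, 116, 114, 111, 110, 109, 111, 110]
220 [112, 112, 113, 114, 117, 104, 45, -3, -3, 6, 68, 65, 2, -2, -1, 31, 92, 115, 112, 110, 110, 109, 110, 109]
221 [89, 99, 113, 114, 116, 102, 41, -1, -3, 1, 32, 41, 0, -1, -1, 14, 61, 101, 111, 110, 107, 107, 106, 106]
222 [74, 80, 86, 87, 89, 73, 22, -3, -2, 0, 20, 26, 0, -2, -2, 0, 29, 82, 108, 106, 104, 102, 103, 102]
223 [70, 71, 71, 71, 74, 69, 32, 4, -2, 0, 10, 11, -1, 1, 0, -4, 11, 64, 106, 107, 101, 100, 100, 100]
224 [71, 69, 70, 74, 71, 58, 25, 0, 2, 14, 31, 37, 42, 57, 38, 1, -3, 22, 72, 102, 104, 103, 104, 107]
225 [79, 74, 76, 73, 48, 15, -2, -6, -2, 27, 62, 83, 96, 89, 44, -3, -10, -4, 25, 78, 112, 113, 112, 112]
```

```bash
python3 - <<'E'
from h import *
np.set_printoptions(suppress=True,precision=4)
im=cv2.imread("pics/scene5.png").astype(int); sat=im[...,2]-im[...,0]
Ds=[eyes.snapshot("scene")[1] for _ in range(6)]; D=np.mean(Ds,0)
K,T=info("scene"); P=cloud("scene",D)
b=P[205:245,255:272].reshape(-1,3); b2=P[205:225,300:320].reshape(-1,3); print("bench z",b[:,2].mean(),b2[:,2].mean())
m=np.zeros(sat.shape,bool); m[213:222,281:292]=sat[213:222,281:292]<12
e=cv2.erode(m.astype(np.uint8),np.ones((1,2),np.uint8))>0
q=P[e]; print(len(q),q.mean(0),np.median(q,0))
for v in range(205,226): 
    k=[u for u in range(281,292) if sat[v,u]<12]; print(v,P[v,k].mean(0),len(k))
lab=P[204:211,279:292].reshape(-1,3); print("lap front",np.median(lab,0))
E
```

```text
bench z 0.0036697502519723825 0.0027553175481471633
26 [ 0.4699 -0.0872  0.0418] [ 0.4659 -0.0906  0.036 ]
205 [ 0.4738 -0.0858  0.0923] 11
206 [ 0.4652 -0.085   0.0781] 11
207 [ 0.4674 -0.0855  0.0773] 11
208 [ 0.4689 -0.0858  0.0756] 11
209 [ 0.4793 -0.0871  0.085 ] 11
210 [ 0.4697 -0.0864  0.0693] 11
211 [ 0.4689 -0.0876  0.065 ] 10
212 [ 0.4658 -0.0876  0.0574] 6
213 [ 0.4657 -0.0878  0.0535] 4
214 [ 0.4653 -0.0887  0.0495] 5
215 [ 0.4872 -0.091   0.074 ] 5
216 [ 0.4649 -0.0891  0.0414] 5
217 [ 0.4654 -0.0875  0.0377] 4
218 [ 0.4656 -0.0877  0.0342] 4
219 [ 0.4659 -0.0861  0.0301] 5
220 [ 0.4659 -0.0871  0.0266] 6
221 [ 0.4656 -0.0873  0.0223] 6
222 [ 0.4662 -0.086   0.0187] 7
223 [ 0.4779 -0.088   0.0306] 9
224 [ 0.4617 -0.0888  0.0055] 3
225 [ 0.4639 -0.0916  0.0053] 4
lap front [ 0.4667 -0.0882  0.0773]
```

```bash
python3 - <<'E'
from h import *
np.set_printoptions(suppress=True,precision=4)
im=cv2.imread("pics/scene5.png").astype(int); sat=im[...,2]-im[...,0]
D=np.array([eyes.snapshot("scene")[1] for _ in range(6)]); D[D==0]=np.nan; D=np.nanmedian(D,0)
P=cloud("scene",D); zb=[np.nanmedian(P[205:245,255:272,2]),np.nanmedian(P[205:225,300:320,2]),np.nanmedian(P[228:236,284:292,2])]; print("bench z",zb)
X=[]
for v in range(212,224):
    k=[u for u in range(281,292) if sat[v,u]<10]; X.append(np.nanmedian(P[v,k],0))
print(np.array(X)); k=np.median(zb)
print("jaw front x corrected",np.median(np.array(X)[:,0])-k*.657/.885)
E
```

```text
bench z [np.float64(0.001285832542619888), np.float64(0.001288775366120137), np.float64(0.0013243257238011404)]
[[ 0.4663 -0.0876  0.0567]
 [ 0.4655 -0.0877  0.0531]
 [ 0.4651 -0.0914  0.0499]
 [ 0.4651 -0.0917  0.0463]
 [ 0.4643 -0.0918  0.0418]
 [ 0.4656 -0.0876  0.0377]
 [ 0.4655 -0.0877  0.034 ]
 [ 0.4661 -0.0833  0.03  ]
 [ 0.4656 -0.087   0.026 ]
 [ 0.4655 -0.0872  0.0222]
 [ 0.467  -0.084   0.0187]
 [ 0.4667 -0.0842  0.0149]]
jaw front x corrected 0.4646043476689681
```

```bash
python3 -m pendant '[{"claw":0.65,"dx":-0.5,"dy":1,"dz":0,"twist":0},{"claw":0.65,"dx":-0.5,"dy":1,"dz":-2,"twist":0},{"claw":0.65,"dx":-0.5,"dy":1,"dz":-4,"twist":0},{"claw":0.65,"dx":-0.5,"dy":1,"dz":-5,"twist":0},{"claw":0.65,"dx":-0.5,"dy":1,"dz":-6,"twist":0},{"claw":0.65,"dx":-0.5,"dy":1,"dz":-6,"twist":0}]' 5;python3 -m pendant '[{"claw":0.65,"dx":0,"dy":0,"dz":-1,"twist":0},{"claw":0.65,"dx":0,"dy":0,"dz":-1,"twist":0}]' 5; python3 -m pendant '[{"claw":0.65,"dx":0,"dy":0,"dz":-1,"twist":0},{"claw":0.65,"dx":0,"dy":0,"dz":-1,"twist":0}]' 5
```

```text
clock: 15.4
tool_pos: [0.4609, -0.0888, 0.1189]
eef_rot: [0.109, 0.994, 0.0, 0.0]
contact_force: [-0.3, 0.4, 0.5]
opening: 0.715
finger_force: 5.0
clock: 15.6
tool_pos: [0.4615, -0.0889, 0.1184]
eef_rot: [0.109, 0.994, 0.0, 0.001]
contact_force: [-1.3, 0.1, 6.7]
opening: 0.713
finger_force: 5.5
clock: 15.8
tool_pos: [0.462, -0.0888, 0.1178]
eef_rot: [0.109, 0.994, 0.0, 0.002]
contact_force: [-0.2, -0.9, 10.2]
opening: 0.715
finger_force: 5.7
```

```bash
python3 -m pendant '[{"claw":0.65,"dx":0,"dy":0,"dz":1,"twist":0},{"claw":0.65,"dx":0,"dy":0,"dz":1,"twist":0}]' 5; python3 - <<'E'
from h import *
im,d=eyes.snapshot("scene"); cv2.imwrite("pics/scene6.png",im); 
try: 
    im2,_=eyes.snapshot("top"); cv2.imwrite("pics/top6.png",im2)
except Exception as e: print(e)
u,v,w=288,224,15; a=cv2.resize(im[v-w:v+w,u-w:u+w],(600,600),interpolation=cv2.INTER_CUBIC)
cv2.imwrite("pics/p6.png",a)
g=im.astype(int); sat=g[...,2]-g[...,0]; lum=g.mean(2).astype(int)
for v in range(218,232): print(v,sat[v,277:299].tolist(),lum[v,277:299].tolist())
E
```

```text
clock: 16.0
tool_pos: [0.4611, -0.0887, 0.1181]
eef_rot: [0.109, 0.994, 0.0, 0.001]
contact_force: [-0.2, 0.9, 5.5]
opening: 0.72
finger_force: 5.3
218 [111, 109, 111, 113, 97, 33, -4, -4, 14, 84, 78, 12, -4, -1, 53, 119, 120, 116, 116, 114, 114, 113] [114, 114, 115, 114, 103, 103, 116, 117, 102, 102, 119, 115, 117, 125, 133, 123, 121, 121, 122, 121, 120, 120]
219 [109, 110, 113, 116, 114, 57, -1, -5, 2, 60, 82, 18, -3, -1, 52, 116, 118, 114, 111, 110, 109, 110] [115, 116, 117, 119, 116, 116, 115, 116, 119, 123, 117, 113, 115, 125, 130, 121, 117, 117, 117, 116, 115, 115]
220 [113, 113, 114, 117, 118, 73, 10, -4, -1, 40, 76, 27, -3, -2, 33, 87, 114, 113, 111, 109, 109, 110] [120, 121, 122, 121, 120, 119, 113, 117, 127, 127, 109, 110, 115, 124, 133, 126, 114, 114, 114, 115, 114, 113]
221 [102, 111, 113, 115, 117, 76, 14, -2, 0, 24, 62, 29, -1, -2, 5, 39, 97, 112, 109, 107, 107, 107] [107, 120, 120, 119, 118, 115, 113, 116, 128, 121, 99, 108, 114, 124, 142, 137, 112, 112, 112, 112, 112, 113]
222 [79, 86, 87, 90, 89, 50, 9, -1, 0, 13, 47, 29, 1, 0, -1, 15, 78, 108, 106, 103, 104, 102] [8
[... 1226 characters left out ...]
8, 118, 118, 118, 119, 120, 121, 117, 96, 79, 94, 102, 108, 114, 118]
229 [104, 43, -5, -6, 52, 108, 116, 113, 112, 112, 112, 112, 112, 112, 115, 101, 63, 17, -8, 13, 74, 114] [107, 100, 103, 96, 100, 114, 118, 119, 119, 118, 117, 118, 119, 119, 119, 102, 77, 88, 99, 102, 112, 118]
230 [92, 26, -10, 5, 72, 116, 114, 112, 111, 110, 111, 110, 111, 112, 114, 101, 75, 27, -9, 8, 71, 114] [102, 94, 100, 97, 106, 118, 119, 117, 117, 117, 117, 116, 118, 117, 119, 103, 78, 89, 98, 98, 109, 117]
231 [74, 20, -8, 19, 81, 117, 113, 111, 111, 111, 112, 112, 112, 114, 115, 102, 72, 24, -9, 7, 73, 115] [87, 93, 101, 106, 114, 117, 117, 118, 118, 118, 118, 118, 119, 120, 119, 104, 82, 90, 98, 93, 103, 116]
```

View pics/p6.png

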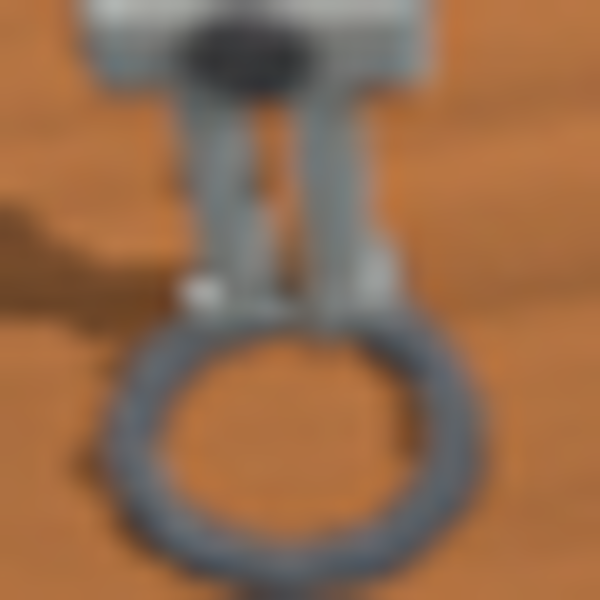

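The crop shows the plier tips down between the ring ends, with the shoulders resting at (205,290) and (380,285) and the ring undisturbed at (290,440).

```bash
python3 -m pendant '[{"claw":0.3,"dx":0,"dy":0,"dz":0,"twist":0},{"claw":0.3,"dx":0,"dy":0,"dz":0,"twist":0},{"claw":0.3,"dx":0,"dy":0,"dz":0,"twist":0},{"claw":0.3,"dx":0,"dy":0,"dz":0,"twist":0}]' 30; python3 -m pendant '[{"claw":0.3,"dx":0,"dy":0,"dz":0,"twist":0},{"claw":0.3,"dx":0,"dy":0,"dz":0,"twist":0},{"claw":0.3,"dx":0,"dy":0,"dz":0,"twist":0},{"claw":0.3,"dx":0,"dy":0,"dz":0,"twist":0}]' 30; python3 - <<'E'
from m import *
im,d=eyes.snapshot("scene"); cv2.imwrite("pics/scene7.png",im)
g=im.astype(int); sat=g[...,2]-g[...,0]
for v in range(219,243): print(v,''.join('#' if x<25 else '+' if x<55 else '.' for x in sat[v,272:306]))
E
```

```text
clock: 16.5
tool_pos: [0.4644, -0.0867, 0.1198]
eef_rot: [0.108, 0.994, 0.002, 0.004]
contact_force: [0.4, 4.2, 23.4]
opening: 0.347
finger_force: 30.7
clock: 16.9
tool_pos: [0.4642, -0.0868, 0.1198]
eef_rot: [0.108, 0.994, 0.002, 0.004]
contact_force: [0.8, 4.9, 23.3]
opening: 0.343
finger_force: 30.7
219 ..........+##+........####+.......
220 ..........###+........#####+......
221 .........+###+........+#####......
222 .........####+.........#####......
223 .........#####.........#####......
224 ........+#####.........+###+......
225 .......+####+...........###+......
226 ......+####.............###+......
227 ......+##+..............+###......
228 ......###................+##......
229 .....+##+................+##+.....
230 .....+##+................+##+.....
231 .....+##+................+##+.....
232 ......##+................###+.....
233 ......+##+..............+###......
234 ......+####+...........+###+......
235 .......+######+++++++#####+.......
236 ........+################.........
237 ...........+###########+..........
238 ...................+..............
239 ..................................
240 ..................................
241 ..................................
242 ..................................
```

```bash
python3 -m pendant '[{"claw":0.3,"dx":0,"dy":0,"dz":2,"twist":0},{"claw":0.3,"dx":0,"dy":0,"dz":5,"twist":0},{"claw":0.3,"dx":0,"dy":0,"dz":10,"twist":0},{"claw":0.3,"dx":0,"dy":0,"dz":18,"twist":0},{"claw":0.3,"dx":0,"dy":0,"dz":28,"twist":0},{"claw":0.3,"dx":0,"dy":0,"dz":40,"twist":0},{"claw":0.3,"dx":0,"dy":0,"dz":40,"twist":0},{"claw":0.3,"dx":0,"dy":0,"dz":40,"twist":0}]' 30; python3 - <<'E'
from m import *
im,d=eyes.snapshot("scene"); cv2.imwrite("pics/scene8.png",im); np.save("pics/scene8.npy",d)
print(r.get_state()["tool_pos"])
g=im.astype(int); sat=g[...,2]-g[...,0]
for v in range(200,235): print(v,''.join('#' if x<25 else '+' if x<55 else '.' for x in sat[v,268:310]))
E
```

```text
clock: 17.75
tool_pos: [0.4607, -0.089, 0.1581]
eef_rot: [0.109, 0.994, 0.0, 0.0]
contact_force: [0.1, -0.5, -3.4]
opening: 0.343
finger_force: 29.6
[ 0.46040238 -0.08895575  0.15770298]
200 ........+#################................
201 .........#################................
202 .........################.................
203 ...........+####+++.+####.................
204 ...........+###......+###+................
205 ...........+##+.......####................
206 ...........+##+.......####+...............
207 ...........+##+.......+###+...............
208 ...........###+........####...............
209 ...........###+........+####..............
210 ..........+###..........####+.............
211 ..........+###..........+####.............
212 ..........+###...........####.............
213 ..........+###+..........+###.............
214 ..........+###...........+###.............
215 ..........###+............###.............
216 .........+###.............###+............
217 .........###...............###............
218 ........###.................##+...........
219 .......+##+.................###...........
220 .......+##+.................+##...........
221 .......+##+.................###...........
222 ........###.................##+...........
223 ........+##+...............+##+...........
224 .........###+.............+###............
225 .........#####++........+####.............
226 ..........########++++######..............
227 ...........+###############...............
228 .............+##########+.................
229 ..........................................
230 ..........................................
231 ..........................................
232 ..........................................
233 ..........................................
234 ..........................................
```

```bash
cat > f.py <<'E'
from m import *
def held(im,d,zr,ctr,legmax=.008,c="scene",xdir=-12.5):
    """circle fit of held ring, by radial centroid of grey, at plane z=zr; + depth plane"""
    g=cv2.GaussianBlur(im,(0,0),.5).astype(float); s=g[...,2]-g[...,0]
    for _ in range(4):
        pts=[]; 
        for a in np.radians(np.arange(xdir-125,xdir+126,5)):
            rr=np.arange(.012,.032,.0005); q=np.array([proj(c,[ctr[0]+k*np.cos(a),ctr[1]+k*np.sin(a),zr]) for k in rr]).astype(np.float32)
            w=cv2.remap(s.astype(np.float32),q[:,0].reshape(1,-1),q[:,1].reshape(1,-1),cv2.INTER_LINEAR)[0]
            w=np.clip(70-w,0,70); 
            if w.max()>40: k=(w*rr).sum()/w.sum(); pts.append([ctr[0]+k*np.cos(a),ctr[1]+k*np.sin(a)])
        pts=np.array(pts); f=least_squares(lambda x:np.hypot(*(pts-x[:2]).T)-x[2],[*ctr,.0215],loss="soft_l1",f_scale=.0007); ctr=f.x[:2]
    P=cloud(c,d); px=np.array([proj(c,[*p,zr+.002]) for p in pts]).round().astype(int); q=np.array([P[v,u] for u,v in px]); q=q[abs(q[:,2]-zr)<.015]
    A=np.c_[q[:,:2]-ctr,np.ones(len(q))]; h=least_squares(lambda x:A@x-q[:,2],[0,0,zr],loss="soft_l1",f_scale=.001).x
    return f.x,len(pts),np.abs(f.fun).mean(),"slope x,y, top z",h,len(q)
E
python3 - <<'E'
from f import *
np.set_printoptions(suppress=True,precision=4)
im=cv2.imread("pics/scene8.png"); d=np.load("pics/scene8.npy")
D=[d]+[eyes.snapshot("scene")[1] for _ in range(4)]; D=np.array(D); D[D==0]=np.nan; d=np.nanmedian(D,0)
for z in(.036,.040,.044): print(z,held(im,d,z,np.array([.479,-.089])))
E
```

```text
0.036 (array([ 0.4721, -0.0865,  0.0236]), 51, np.float64(0.0005656488705861194), 'slope x,y, top z', array([-0.0476,  0.0349,  0.042 ]), 51)
0.04 (array([ 0.4751, -0.0868,  0.0235]), 51, np.float64(0.0005630261189928454), 'slope x,y, top z', array([-0.0476,  0.0349,  0.0418]), 51)
0.044 (array([ 0.4781, -0.0871,  0.0234]), 51, np.float64(0.0005608334534458362), 'slope x,y, top z', array([-0.0476,  0.0349,  0.0416]), 51)
```

```bash
cat >> f.py <<'E'
def edges(im,c,ctr,z,angs,lev=None,xdir=-12.5,r0=.006,r1=.036):
    g=im.astype(np.float32); s=g[...,2]-g[...,0]; out=[]
    for a in angs:
        t=np.radians(xdir+a); rr=np.arange(r0,r1,.00025); q=np.array([proj(c,[ctr[0]+k*np.cos(t),ctr[1]+k*np.sin(t),z]) for k in rr]).astype(np.float32)
        w=cv2.remap(s,q[:,0].reshape(1,-1),q[:,1].reshape(1,-1),cv2.INTER_CUBIC)[0]; 
        bg=np.median(np.r_[w[:12],w[-12:]]); l=(bg+w.min())/2; i=np.where(w<l)[0]; out.append((a,round(rr[i[0]]*1e3,1),round(rr[i[-1]]*1e3,1)))
    return out
E
python3 - <<'E'
from f import *
A=range(-180,180,15)
a=cv2.imread("pics/scene0.png"); b=cv2.imread("pics/top0.png"); c=cv2.imread("pics/scene8.png")
print("top0",edges(b,"top",[.4795,-.0882],.003,A)); print("scene0",edges(a,"scene",[.4794,-.0893],.003,A)); print("scene8",edges(c,"scene",[.476,-.0868],.0405,range(-120,121,15)))
E
```

```text
top0 [(-180, np.float64(17.0), np.float64(23.0)), (-165, np.float64(22.3), np.float64(27.8)), (-150, np.float64(16.3), np.float64(25.5)), (-135, np.float64(16.0), np.float64(22.5)), (-120, np.float64(15.8), np.float64(23.0)), (-105, np.float64(15.8), np.float64(22.8)), (-90, np.float64(15.8), np.float64(22.5)), (-75, np.float64(15.8), np.float64(23.3)), (-60, np.float64(16.0), np.float64(23.3)), (-45, np.float64(16.0), np.float64(22.5)), (-30, np.float64(16.3), np.float64(22.3)), (-15, np.float64(16.3), np.float64(22.5)), (0, np.float64(15.8), np.float64(23.0)), (15, np.float64(15.8), np.float64(22.5)), (30, np.float64(16.0), np.float64(22.8)), (45, np.float64(16.0), np.float64(23.0)), (60, np.float64(16.0), np.float64(23.0)), (75, np.float64(15.8), np.float64(23.0)), (90, np.float64(15.8), np.float64(22.8)), (105, np.float64(15.8), np.float64(23.0)), (120, np.float64(16.0), np.float64(22.8)), (135, np.float64(15.8), np.float64(22.8)), (150, np.float64(16.3), np.float64(25.3)), (165, np.float64(18.3), np.float64(27.8))]
scene0 [(-180, np.float64(15.0), np.float64(23.3)), (-165, np.fl
[... 1006 characters left out ...]
 np.float64(27.0)), (-105, np.float64(20.3), np.float64(27.3)), (-90, np.float64(21.0), np.float64(28.3)), (-75, np.float64(20.3), np.float64(27.5)), (-60, np.float64(20.0), np.float64(28.0)), (-45, np.float64(19.0), np.float64(27.8)), (-30, np.float64(18.0), np.float64(27.3)), (-15, np.float64(17.8), np.float64(26.3)), (0, np.float64(17.8), np.float64(25.8)), (15, np.float64(18.5), np.float64(26.5)), (30, np.float64(19.0), np.float64(27.3)), (45, np.float64(20.0), np.float64(27.3)), (60, np.float64(20.3), np.float64(27.5)), (75, np.float64(20.5), np.float64(27.0)), (90, np.float64(20.8), np.float64(26.8)), (105, np.float64(20.0), np.float64(26.3)), (120, np.float64(19.0), np.float64(26.3))]
```

```bash
python3 -m pendant '[{"claw":0.3,"dx":0,"dy":0,"dz":25,"twist":0},{"claw":0.3,"dx":0,"dy":0,"dz":55,"twist":0},{"claw":0.3,"dx":10,"dy":4,"dz":75,"twist":0},{"claw":0.3,"dx":40,"dy":15,"dz":75,"twist":0},{"claw":0.3,"dx":75,"dy":29,"dz":75,"twist":0},{"claw":0.3,"dx":110,"dy":43,"dz":75,"twist":0},{"claw":0.3,"dx":140,"dy":54,"dz":75,"twist":0},{"claw":0.3,"dx":160,"dy":62,"dz":75,"twist":0}]' 30; python3 -m pendant '[{"claw":0.3,"dx":10,"dy":4,"dz":0,"twist":0},{"claw":0.3,"dx":10,"dy":4,"dz":0,"twist":0},{"claw":0.3,"dx":10,"dy":4,"dz":0,"twist":0}]' 30; python3 - <<'E'
from f import *
np.set_printoptions(suppress=True,precision=4)
D=[]
for _ in range(5): im,d=eyes.snapshot("scene"); D.append(d)
D=np.array(D); D[D==0]=np.nan; d=np.nanmedian(D,0); cv2.imwrite("pics/scene9.png",im); np.save("pics/scene9.npy",d)
s=r.get_state(); print(s["tool_pos"],s["clock"])
P=cloud("scene",d)
u,v=proj("scene",[.6446,-.02,.11]).astype(int); print(u,v)
g=im.astype(int); lum=g.mean(2)
for y in range(v-22,v+26): print(y,' '.join('%3d'%x for x in lum[y,u-17:u+18]))
E
```

```text
clock: 18.8
tool_pos: [0.6223, -0.0254, 0.232]
eef_rot: [0.109, 0.994, 0.0, 0.0]
contact_force: [0.1, -1.1, -2.1]
opening: 0.342
finger_force: 29.6
clock: 19.1
tool_pos: [0.6295, -0.0232, 0.2319]
eef_rot: [0.109, 0.994, -0.0, -0.001]
contact_force: [0.2, 0.7, -2.4]
opening: 0.351
finger_force: 29.6
[ 0.63   -0.0234  0.2328] 19.35
332 258
236 120 119 118 120 119 113 106 110 116 116 116 113  93  64  63  66  67  71  71  78  96 113 118 118 117 126 135 133 132 132 133 131 130 130 128
237 119 118 118 118 120 121 113 109 115 116 113 109  87  56  54  58  59  58  55  59  83 108 116 114 115 123 131 130 127 128 125 125 123 122 121
238 121 124 125 125 127 128 121 117 119 114 111 110  96  70  56  55  55  56  55  63  90 112 116 110 107 108 113 122 122 120 119 119 118 120 121
239 128 128 129 128 128 130 128 128 120 103 102 104 103  90  75  71  69  69  78  88 103 113 118 130 136 121 112 117 119 120 121 121 123 124 125
240 128 128 129 130 129 128 128 126 110  96  99 103 106 112 113 113 112 110 111 105 108 117 118 129 142 137 121 122 123 124 124 125 124 125 123
241 127 127 126 127 125 126 127 120 105 
[... 5451 characters left out ...]
  65  91 114 114 109 144 200 239 248 250 251 251 250 250 251 250 251 252 252 251 246 222 171 138 112  75  41  35  38  37  36
280  36  36  36  33  43  69  92 103 120 141 146 164 191 218 241 250 250 250 251 250 248 242 233 218 189 154 127 111  79  46  34  36  38  39  34
281  35  37  34  34  34  49  65  81 101 117 123 137 147 157 179 195 199 201 204 205 201 182 163 152 136 123 108  79  47  35  35  37  38  35  29
282  32  36  38  37  35  36  44  56  75  88  98 113 123 132 141 148 149 145 147 147 144 132 121 123 122 105  72  46  32  35  37  36  35  33  42
283  37  35  37  37  36  36  36  40  53  70  82  91  98 107 111 115 118 116 118 118 120 119 105  93  84  62  39  33  35  37  36  35  32  40  86
```

```bash
python3 - <<'E'
from f import *
np.set_printoptions(suppress=True,precision=4)
d=np.load("pics/scene9.npy"); P=cloud("scene",d)
for y in range(243,272,1): print(y,' '.join('%4d'%round(z*1e3) if np.isfinite(z) else '  na' for z in P[y,316:350,2]))
m=np.zeros(d.shape,bool); m[244:270,316:350]=1
t=P[m&(P[...,2]>.0945)&(P[...,2]<.0995)]; print("stub top",len(t),t.mean(0))
E
```

```text
243    0    1    1    3    0    1    1  141  146  145  146  145    0    2    1    1    2    8    1    3    1  145  147  146  145  141    1    1    1    0    2    2    2    2
244    2    1    3    3    2    1    1  140  143  142  143  142    1    1   16   15   16   15   16    2    2  141  142  143  141  141  132    1    1    2    0    1    1    0
245    1    1    2    1    1    2  127  138  138  139  139    2    1   17   16   15   15   15   16    1    1    2  138  139  139  138  133  128    2    2    1    1    2    2
246    2    0    1    2    1    3  126  134  135  134  134   57   56   56   57   58   57   56   56   58   57   56  135  135  135  135  132  127    0    0    2    2    1    3
247    0    1    1    1   55   57  126  130  130  131  131   56   57   56   57   57   57   57   56   56   57   58  127  133  131  132  130  129    1    1    1    0    3    0
248    0   51   57   57   56   58  126  127  127  126   57   58   57   57   59   57   57   56   57   57   57   57   57  127  128  127  127  128   59   53    0    1    2    2
249   57   58   59   57   59   57  123  122  124  124   
[... 3283 characters left out ...]
   68   68   77   86   90   92   91   95   94   93   98   95   91   93   93   92   89   84   64   63   69   70   70   68   66   55   56   56
269   55   61   62   68   68   69   70   69   69   81   85   88   90   91   91   93   92   92   92   90   90   88   84   80   62   64   69   69   70   69   67   56   56   55
270   56   62   63   68   69   69   69   70   71   77   83   84   86   89   89   90   90   91   90   88   86   84   81   69   64   63   69   68   69   71   69   55   55   57
271   56   61   63   63   71   70   69   68   68   70   77   81   82   83   87   86   86   85   84   84   83   81   76   69   62   63   69   70   70   68   67   56   57   56
stub top 99 [ 0.6419 -0.0204  0.097 ]
```

```bash
cat >> f.py <<'E'
def hole(P,box,zlo,guess):
    r0,r1,c0,c1=box; q=P[r0:r1,c0:c1].reshape(-1,3); q=q[q[:,2]>zlo]; q=q[np.hypot(q[:,0]-guess[0],q[:,1]-guess[1])<.05][:,:2]
    G=[(guess[0]+a*5e-4,guess[1]+b*5e-4) for a in range(-16,17) for b in range(-16,17)]
    D=np.array([np.sort(np.hypot(*(q-g).T))[:6].mean() for g in G]); i=D.argmax(); 
    near=[G[k] for k in range(len(G)) if D[k]>D[i]-.0004]; return np.mean(near,0),D[i],len(near)
E
python3 - <<'E'
from f import *
np.set_printoptions(suppress=True,precision=4)
P=cloud("scene",np.load("pics/scene9.npy")); print("hole",hole(P,(243,270,310,355),.107,[.645,-.02]))
q=P[253:270,310:355].reshape(-1,3); q=q[(q[:,2]>.107)&(q[:,2]<.121)]
A=np.c_[q[:,:2]-[.645,-.02],np.ones(len(q))]; print("plane",least_squares(lambda x:A@x-q[:,2],[0,0,.115],loss="soft_l1",f_scale=.001).x,"center of bbox y",(q[:,1].min()+q[:,1].max())/2,q.min(0),q.max(0))
for n in(0,2):
    p=cloud("scene",np.load(f"pics/scene{n}.npy")); t=p[225:300,300:370].reshape(-1,3); t=t[(t[:,2]>.0955)&(t[:,2]<.1)]; print(len(t),t.mean(0),cv2.minEnclosingCircle((t[:,:2]*1e3).astype(np.float32)))
    w=p[225:300,290:375].reshape(-1,3); w=w[(w[:,2]>.0525)&(w[:,2]<.062)]; print("wheel",cv2.minEnclosingCircle((w[:,:2]*1e3).astype(np.float32)))
    if n==2:
        w=p[225:300,290:375].reshape(-1,3); w=w[(w[:,2]>.066)&(w[:,2]<.072)&(np.hypot(w[:,0]-.645,w[:,1]+.02)<.035)]; print("washer",cv2.minEnclosingCircle((w[:,:2]*1e3).astype(np.float32)))
E
```

```text
hole (array([ 0.6453, -0.0216]), np.float64(0.016778946689449365), 20)
plane [-0.0561  0.0301  0.1162] center of bbox y -0.02113805249136657 [ 0.6312 -0.0482  0.1106] [0.6697 0.0059 0.1194]
121 [ 0.6451 -0.0213  0.0972] ((645.232177734375, -21.452234268188477), 15.143301010131836)
wheel ((644.29931640625, -21.06114387512207), 69.98275756835938)
110 [ 0.6454 -0.0209  0.0973] ((645.075439453125, -20.71173858642578), 14.585138320922852)
wheel ((645.0642700195312, -21.124074935913086), 69.95997619628906)
washer ((647.0723876953125, -19.761924743652344), 29.640241622924805)
```

```bash
python3 -m pendant '[{"claw":0.3,"dx":0,"dy":0.5,"dz":-5,"twist":0},{"claw":0.3,"dx":0,"dy":0.5,"dz":-10,"twist":0},{"claw":0.3,"dx":0,"dy":0.5,"dz":-14,"twist":0},{"claw":0.3,"dx":0,"dy":0.5,"dz":-17,"twist":0},{"claw":0.3,"dx":0,"dy":0.5,"dz":-20,"twist":0},{"claw":0.3,"dx":0,"dy":0.5,"dz":-20,"twist":0}]' 30; python3 -m pendant '[{"claw":0.3,"dx":0,"dy":0,"dz":-2,"twist":0},{"claw":0.3,"dx":0,"dy":0,"dz":-4,"twist":0},{"claw":0.3,"dx":0,"dy":0,"dz":-6,"twist":0},{"claw":0.3,"dx":0,"dy":0,"dz":-6,"twist":0}]' 30
```

```text
clock: 19.95
tool_pos: [0.6303, -0.0223, 0.2122]
eef_rot: [0.109, 0.994, -0.0, -0.0]
contact_force: [0.4, 0.1, -3.5]
opening: 0.341
finger_force: 29.6
clock: 20.35
tool_pos: [0.6304, -0.0224, 0.2064]
eef_rot: [0.109, 0.994, -0.0, -0.0]
contact_force: [-0.1, 0.2, -2.7]
opening: 0.347
finger_force: 29.6
```

```bash
python3 -m pendant '[{"claw":0.3,"dx":0,"dy":0,"dz":-3,"twist":0},{"claw":0.3,"dx":0,"dy":0,"dz":-6,"twist":0},{"claw":0.3,"dx":0,"dy":0,"dz":-8,"twist":0},{"claw":0.3,"dx":0,"dy":0,"dz":-10,"twist":0},{"claw":0.3,"dx":0,"dy":0,"dz":-10,"twist":0}]' 30; python3 -m pendant '[{"claw":0.3,"dx":0,"dy":0,"dz":-1,"twist":0},{"claw":0.3,"dx":0,"dy":0,"dz":-2,"twist":0},{"claw":0.3,"dx":0,"dy":0,"dz":-3,"twist":0},{"claw":0.3,"dx":0,"dy":0,"dz":-3,"twist":0}]' 30;  python3 - <<'E'
from f import *
np.set_printoptions(suppress=True,precision=4)
D=[]
for _ in range(5): im,d=eyes.snapshot("scene"); D.append(d)
D=np.array(D); D[D==0]=np.nan; d=np.nanmedian(D,0); cv2.imwrite("pics/scene10.png",im); np.save("pics/scene10.npy",d)
P=cloud("scene",d)
for y in range(255,284): print(y,' '.join('%3d'%round(z*1e3) if np.isfinite(z) else ' na' for z in P[y,312:350,2]))
E
```

```text
clock: 20.85
tool_pos: [0.6303, -0.0224, 0.1963]
eef_rot: [0.109, 0.994, -0.0, -0.0]
contact_force: [0.0, -0.5, -3.2]
opening: 0.345
finger_force: 29.5
clock: 21.25
tool_pos: [0.6304, -0.0224, 0.1936]
eef_rot: [0.109, 0.994, -0.0, -0.0]
contact_force: [-0.1, -0.2, -2.1]
opening: 0.342
finger_force: 29.5
255  57  56  58  58  58  57  58  59  56  56  86  96 101 101 101 101  57  55  56  55  58  56  56  55  56  56 101 102 101 101  91  58  57  59  58  58  57  57
256  57  57  57  58  57  60  58  56  56  56  89  95  97  95  97  94  57  57  95  96  99  97  56  57  57  57  97  98  99  97  91  57  57  58  59  58  58  57
257  57  58  59  59  58  57  57  56  55  58  86  92  92  93  93  55  97  97  97  97  97  98  98  98  96  56  92  94  94  93  91  57  56  56  56  58  58  57
258  56  58  58  58  57  55  55  57  56  56  86  89  88  88  90  97  99  96  97  97  97  96  97  97  96  98  57  90  90  89  89  56  57  56  56  56  56  58
259  60  59  57  58  58  55  56  55  56  56  84  85  85  92  96  97  97  96  98  98  96  96  97  97  97  97  96  86  86  85  85  56  57  55  55  56  57  60
260  57  58  55
[... 3028 characters left out ...]
  69  70  70  69  68  69  69  68  68  67  64  63  59  56  56  56  55  57  55
280  55  56  56  56  56  55  58  56  57  59  61  63  64  61  62  65  66  67  69  71  71  70  68  67  68  68  68  64  62  62  59  57  54  56  55  55  57  55
281  59  57  55  56  55  57  55  57  57  56  58  59  62  62  63  63  62  62  66  66  67  66  67  66  63  63  64  62  61  58  56  56  56  56  57  56  56  56
282  59  56  55  56  56  56  56  56  55  55  58  57  58  59  61  62  63  62  63  63  62  63  64  64  63  62  60  59  56  57  54  56  56  58  57  57  56  55
283  58  60  57  56  56  55  55  55  57  56  57  58  57  58  58  60  58  60  62  61  63  60  60  60  60  58  57  56  56  56  57  56  56  56  57  57  56  54
```

```bash
python3 -m pendant '[{"claw":0.3,"dx":0,"dy":0,"dz":-1,"twist":0},{"claw":0.3,"dx":0,"dy":0,"dz":-2,"twist":0},{"claw":0.3,"dx":0,"dy":0,"dz":-3,"twist":0},{"claw":0.3,"dx":0,"dy":0,"dz":-3,"twist":0}]' 30; python3 -m pendant '[{"claw":0.3,"dx":0,"dy":0,"dz":-0.5,"twist":0},{"claw":0.3,"dx":0,"dy":0,"dz":-1,"twist":0},{"claw":0.3,"dx":0,"dy":0,"dz":-1,"twist":0}]' 30
```

```text
clock: 21.9
tool_pos: [0.6305, -0.0223, 0.1906]
eef_rot: [0.109, 0.994, 0.0, -0.0]
contact_force: [0.4, -0.7, -1.6]
opening: 0.343
finger_force: 29.5
clock: 22.2
tool_pos: [0.6306, -0.0224, 0.1897]
eef_rot: [0.109, 0.994, 0.0, -0.0]
contact_force: [-1.2, -0.1, -0.6]
opening: 0.344
finger_force: 29.5
```

```bash
python3 -m pendant '[{"claw":0.3,"dx":0,"dy":0,"dz":-0.5,"twist":0},{"claw":0.3,"dx":0,"dy":0,"dz":-1,"twist":0},{"claw":0.3,"dx":0,"dy":0,"dz":-1,"twist":0}]' 30;  python3 - <<'E'
from f import *
np.set_printoptions(suppress=True,precision=4)
D=[]
for _ in range(8): im,d=eyes.snapshot("scene"); D.append(d)
D=np.array(D); D[D==0]=np.nan; d=np.nanmedian(D,0); cv2.imwrite("pics/scene11.png",im); np.save("pics/scene11.npy",d)
P=cloud("scene",d)
for y in range(260,281): print(y,' '.join('%4.1f'%(z*1e3) if np.isfinite(z) else '  na' for z in P[y,318:347,2]))
E
```

```text
clock: 22.5
tool_pos: [0.6306, -0.0224, 0.1887]
eef_rot: [0.109, 0.994, -0.0, -0.0]
contact_force: [-2.0, 0.4, -1.3]
opening: 0.345
finger_force: 29.5
260 55.2 56.6 55.5 56.7 79.4 80.1 80.3 93.7 96.9 96.8 98.1 96.7 97.2 97.8 96.5 97.5 97.3 96.7 97.2 96.7 96.5 92.6 80.1 80.9 80.1 56.7 55.8 56.4 55.9
261 56.6 55.7 56.0 56.5 75.2 75.2 90.8 95.7 96.1 97.9 96.0 97.2 96.4 97.3 97.1 96.4 97.6 97.2 97.5 96.4 96.7 93.1 77.5 75.8 75.7 56.1 56.5 56.3 56.7
262 56.3 56.2 56.9 73.8 73.1 73.3 90.9 95.1 98.1 96.9 96.6 97.3 97.3 96.7 97.4 97.6 97.5 97.3 96.2 97.6 97.9 94.8 91.7 72.6 73.2 69.6 56.0 55.3 56.7
263 55.7 56.8 64.2 73.5 74.1 73.2 91.5 96.2 96.0 96.2 97.0 97.1 96.9 96.6 97.0 98.0 96.5 97.4 97.4 97.2 97.2 94.7 92.1 74.4 74.7 73.9 67.8 56.6 56.2
264 55.5 63.6 73.8 73.3 73.4 72.5 91.8 94.1 96.8 95.9 97.9 96.9 96.9 96.8 96.6 97.6 96.6 97.8 95.8 95.7 96.2 93.3 91.5 73.9 72.8 73.3 74.3 55.7 56.9
265 55.7 63.7 73.2 73.7 72.2 70.0 89.7 92.5 95.0 97.2 96.6 97.3 97.6 97.6 98.2 97.7 97.5 97.0 98.0 96.1 95.1 93.3 66.3 69.9 72.8 74.3 74.2 68.2 56.8
266 62.8 63.0 73.4 73.0 72.3 68.9 86.5 92.6 92.8 93.3 9
[... 1479 characters left out ...]
73.0 73.8 74.5 73.7 72.4 74.0 73.5 74.5 72.7 73.2 73.3 72.5 74.7 73.2 72.1 69.3 68.3 69.0 64.0 59.6 56.3
277 56.6 60.3 63.1 63.4 63.3 68.0 69.2 69.0 70.1 71.1 71.5 71.8 73.4 72.3 73.1 72.8 73.9 72.6 72.7 71.3 71.3 68.8 69.4 68.2 68.6 65.8 61.9 56.9 56.0
278 56.9 57.0 61.6 63.5 62.3 62.6 66.8 69.2 68.3 69.4 70.1 69.2 68.3 69.2 69.5 68.9 69.4 68.9 69.4 68.5 69.8 69.9 68.3 68.2 63.9 61.7 58.5 56.6 55.5
279 57.1 56.6 57.3 60.3 62.8 63.3 63.4 66.4 68.2 69.4 68.4 70.0 67.3 69.0 69.9 69.1 68.8 69.6 69.4 69.5 69.8 68.2 67.5 62.6 62.1 59.7 57.3 56.1 56.3
280 56.6 56.0 55.6 57.5 59.8 63.1 63.3 63.1 62.5 65.9 66.7 67.4 67.8 68.8 69.1 67.8 69.6 68.1 68.1 66.9 66.1 64.3 63.2 61.8 59.7 56.6 56.7 56.7 55.3
```

```bash
python3 -m pendant '[{"claw":0.3,"dx":0,"dy":0,"dz":-0.5,"twist":0},{"claw":0.3,"dx":0,"dy":0,"dz":-0.5,"twist":0}]' 30; python3 -m pendant '[{"claw":0.3,"dx":0,"dy":0,"dz":-0.5,"twist":0},{"claw":0.3,"dx":0,"dy":0,"dz":-0.5,"twist":0},{"claw":0.3,"dx":0,"dy":0,"dz":-0.5,"twist":0}]' 30
```

```text
clock: 23.1
tool_pos: [0.6308, -0.0223, 0.1884]
eef_rot: [0.109, 0.994, 0.0, 0.0]
contact_force: [-1.2, -0.6, 0.3]
opening: 0.343
finger_force: 29.5
clock: 23.4
tool_pos: [0.631, -0.0223, 0.1882]
eef_rot: [0.109, 0.994, 0.0, 0.001]
contact_force: [-2.0, -1.5, 4.4]
opening: 0.343
finger_force: 29.5
```

```bash
python3 - <<'E'
from f import *
np.set_printoptions(suppress=True,precision=4)
D=[]
for _ in range(8): im,d=eyes.snapshot("scene"); D.append(d)
D=np.array(D); D[D==0]=np.nan; d=np.nanmedian(D,0)
P=cloud("scene",d); q=P[262:279,315:350].reshape(-1,3); R=np.hypot(q[:,0]-.6451,q[:,1]+.0211)
for n,lo,hi,rl,rh in(("ring",.0715,.0765,.018,.028),("washer",.0665,.071,.024,.032)):
    k=q[(q[:,2]>lo)&(q[:,2]<hi)&(R>rl)&(R<rh)]; A=np.c_[k[:,:2]-[.6451,-.0211],np.ones(len(k))]; print(n,len(k),np.linalg.lstsq(A,k[:,2],rcond=None)[0])
u,v,w=333,258,35; cv2.imwrite("pics/end.png",cv2.resize(im[v-w:v+w,u-w:u+w],(600,600),interpolation=cv2.INTER_CUBIC)); s=r.get_state(); print(s["contact_force"],s["opening"],s["finger_force"],s["clock"])
E
```

```text
ring 125 [0.0041 0.0095 0.0734]
washer 49 [0.0332 0.0067 0.0685]
[-2.2995 -0.2751  6.2838] 0.34355371739069673 29.51619958388619 23.8
```

View pics/end.png

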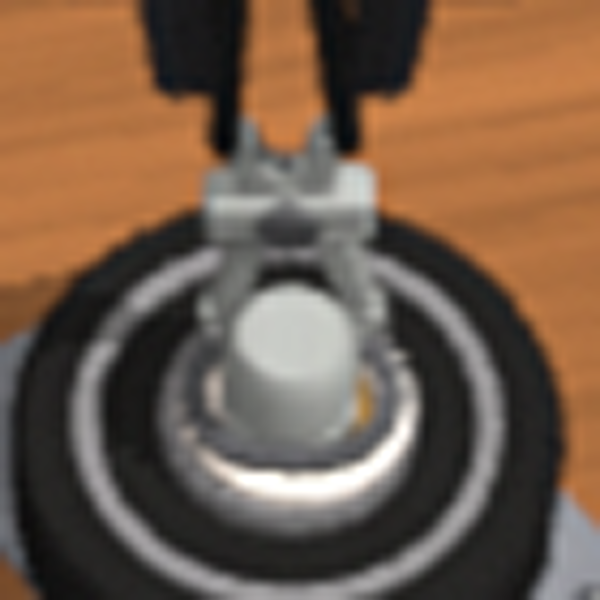

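The picture shows the spread ring lying on the washer around the stub at (300,430), with the pliers still squeezed. The ring is level to about 0.6°, so I hand in.

```bash
python3 -c "
from plant import r
print(r.finish_job())"
```

```text
the job is handed in; nothing more can be done
None
```

I handed the job in at about 24 s on the robot's clock: the white washer lies flat on the hub, and the spread snap ring rests level on it (to about 0.6°) at the groove, still held open by the squeezed pliers; the hand-in returned no verdict.

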